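Load the bead mill and click its guard shut

ROBOT

A 6-joint arm with a two-finger parallel gripper is mounted at the origin on a cart in front of the work surface, level with it; the furniture and walls round the work are solid. World frame = base frame: x ahead of the robot, y to its left, z up, the work surface at z = 0. Lengths are in m, angles in rad, forces in N, time in s.
With the tool pointing down it reaches from about 0.225 to 0.875 m from the base axis. Payload 3.4 kg.
Tool frame: the origin (TCP) lies between the finger pads; the fingertips stand 11 mm ahead of it and the grasp point (between the pads) lies 8 mm behind it (tips_ahead is the distance from the TCP to the fingertips, in m); z points along the fingers, x is the direction in which the jaws open and shut, and the axes are right-handed (so a half turn about z gives the same grasp; the last joint's range is limited). The gripper opens to 85 mm and grips with 20 to 120 N. Pads are 22 mm wide; open, the fingers measure 114 mm over their backs; the gripper's body (76 mm by 85 mm) begins 54 mm behind the grasp point. The pads swing forward as they close: fully open they stand 13 mm farther back than shut.
Start: joints at [-1.438, 0.276, 1.505, -0, 1.361, -0.121], TCP at [0.144, -0.557, 0.242] pointing down, gripper open.
Joint ranges: [-2.89, 2.89], [-0.75, 2.08], [0.22, 2.7], [-1.18, 4.32], [0.11, 2.71], [-2.7, 2.7]. Speed limits (rad/s): [2.57, 2.57, 3.14, 3.14, 3.14, 3.14].

INTERFACE

Orientations are given as a unit quaternion [w, x, y, z].
In Python, from rig import get_state, get_image, sign_off, masks_of, tips_ahead gives the robot as it stands.
- The arm moves only by the tool play_rows, never from a script. Its argument "series" is a list of rows, each an object of numbers: "fingers": the closure, from -1 (fully open) to 1 (shut); "dx", "dy", "dz": the shift along the world's x, y, z in mm; "turn": the turn about the world's z in rad. A call has 1 to 20 rows; each row shifts and turns the pose as measured when the row begins; what a row does not reach is not made up. A row lasts 1/12 s, in which the tool goes at most 41.7 mm and 7.16 degrees, less where a joint would pass 70% of its speed; a pose out of reach is approached as far as the arm can. A call with a gripper value outside its range is refused whole. The fingers move at their own pace and stop on an object; "squeeze" is the grip in N (left out, the last holds). Time passes only in rows, so rows that do not move let the fingers close. It gives the time, the measured TCP pose, the force and the opening at its end, in the units of the state.
- get_state(): the state, without advancing time (a new reading comes with each control period).
- get_image(name): name is "scene" or "top" or "wrist"; returns a dict with "pixels" (420x560x3 uint8, red, green, blue), "vfov" (degrees; the focal length in pixels is half the picture's height over the tangent of half this angle, whatever the lens; pixels are square), "cx", "cy" (the principal point, pixels), "dist" ([k1, k2, p1, p2, k3] as OpenCV has them; the pictures are not rectified), "rvec" (rotation vector, rad) and "tvec" (3), from world to camera coordinates, as OpenCV has them; the wrist camera has in their place "hand_eye" (4x4, takes a point from camera to tool coordinates, whose origin is the TCP and whose axes are the tool frame's). Camera axes: x right, y down, z forward; pixel columns grow to the right and rows downward; lengths in m; the calibration is good to about 2 mm. A picture is of the moment at which its call begins: read the wrist's pose just before it. There is no depth.
- sign_off(): hands the job in, once; it reports no verdict.
Trained networks look in a picture, given as the dict that the camera call returned (one of the last four; its "shot" number tells which), for a name from the list of things; names that differ only in an ending like _2 or _b are one class to them, and where a whole thing is asked for, a point or a joint stands for the part that bears it (a point fixed in the world has none). Each returns a list of dicts, best first, with "p" (0 to 1); they miss things now and then, are a little off and sometimes report something else, mostly with a low value. They report only what shows in the picture. A call takes as long as a camera call.
- masks_of(picture, label): "region" (420x560 bool, what is visible of it) and "xy" ([column, row] in pixels, amid what is visible of it).
The state is a dict: "clock": time; "qpos": joint angles; "qd": joint speeds; "effort": joint torques, N m; "position": TCP position; "ee_rot": TCP orientation; "contact_force": force on the tool from outside, world axes, zero at the start; "moment": the same for the moment, N m; "width": finger opening in m.
Only numpy, scipy, OpenCV 4.12 (cv2) and the standard library are available. Lean on these libraries where they do the work, as an engineer would, in place of code of your own. Each camera call takes 0.05 s, during which the arm holds its last target. There are 200 camera calls.

TASK

Get the bead mill ready to run: swing open the orange-tabbed lid of its sample holder, and bring the green-topped cartridge over from the blue cooling dock; the dock leaves only its two ends free to hold and the cradle under the lid only its two long sides, so stand it on the bare bench on the way, let go and take it again the other way. With the cartridge standing in the middle of the cradle, swing the lid fully shut over it, and only then push the clear sliding guard all the way until the red catch clicks. Keep the cartridge upright throughout, and leave the foil flask, the tan petri dish and the red marker where they are.

Things in the scene. Friction and masses are not known exactly. Their poses are not given: they have to be found in the camera images.
- mill: Bench bead mill, fixed. Origin on the bench under the middle of the sample bay; x to the lid hinge (far side), y against the guard's closing way, z up. White base 12 mm thick, x -96..+72, y -88..+237 mm. Blue drive housing y +77..+227, z to 56, guard parked over it. White end wall with catch at y -72..-92, z to 54 (roller to 61). Sample bay between: y -72..+77
- cradle (a point): Centre of the cradle floor, mill (0, 0, 12 mm), axes as the mill. Aluminium walls before and behind: inner faces x +-30 mm, 5 mm thick, 44 mm wide in y, tops at mill z 42; y sides open for fingers. The cartridge belongs here, centred on the floor, long (x) axis along the mill's x, either way round
- case_lid (a joint): grey holder lid over the cradle, hinged at its far edge along mill y; 0 = shut, level; grows as it swings up and away to +x, stop at 2.0 rad; stiff hinge (0.06 N m), stays where left. 84 mm long, 64 wide, 5 thick, underside at z 52 mm when shut, 8 mm lips downward at y +-30 mm. Open it to about 1.8 rad to get a gripper into the cradle
- lid_hinge (a point): point on the lid's hinge line, mill (48, 0, 51 mm)
- lid_tab (a point): grip point in the orange tab that juts 38 mm from the lid's free edge; tab 18 mm wide along mill y, 12 thick. Point at mid width, 13 mm from the tab's end, 111 mm from the hinge line and 3 mm above it when shut (mill -63, 0, 54 mm). Frame turns with the lid. Pinched on its two sides (closing along mill y) from above, the tab can turn between the fingers
- guard (a joint): clear guard, a tunnel open at both ends, 140 mm long, x -85..+61, top z 69 mm, slides along mill -y to shut: 0 = open (leading edge at y +92), 0.158 m = stop, shut. Friction 1.2 N; from 0.139 m the sprung roller catch resists with up to about 8 N, past 0.148 m it snaps the guard on to the stop and holds it. An open lid stands in its way
- guard_fin (a point): middle of the top of the yellow push fin on the guard's roof; fin 44 mm along x, 10 mm along y, 32 mm tall above the roof (z 69..101 mm); at guard 0 the point is at mill (-12, +204, 101 mm) and moves to -y with the guard. Push on its +y face or pinch it along y
- catch (a joint): red sprung roller on the end wall: 0 = up (rest), grows to about 0.004 m as the guard's striker presses it down, returns to 0 with the click once the guard is home
- dock: blue cooling dock, fixed, 44 x 54 x 48 mm; origin at the centre of its underside. Its floor is at z 14 mm; cheeks at y +-19..27 mm up to z 48 cover the cartridge's long sides, the cartridge's ends stick out 4 mm at +-x
- cartridge: sample cartridge, aluminium with green top, 52 (x) x 34 (y) x 36 mm tall, 0.12 kg, loose; origin at the centre of its underside. It starts upright in the dock, its origin 14 mm above the bench, long axis along the dock's x
- foil_flask: small flask wrapped in foil, 68 x 70 x 78 mm, loose bystander, origin under its centre
- petri_dish: tan petri dish, 91 mm across, 17 mm tall, loose bystander, origin under its centre
- red_marker: red-capped marker pen, 12 x 137 x 14 mm, loose bystander, origin under its centre, long along its y

How it is judged:
By the outcome, as a careful person would: the job done as asked, in the order asked, and still so for the second after the job is handed in, with the robot touching nothing.
It also fails if it takes over 72 s, if anything falls off the work surface, if the arm or the gripper's body presses on something with over 40 N, if the wrist force passes 120 N, or if a joint passes its speed limit or range.

## Working session

There is one attempt and no reset: what is moved stays moved. The work goes in short steps, Python scripts to look and compute and a tool call to move; the robot and the scene stay as the last step left them, time stands still between calls to the robot, and variables do not carry over. Pictures are saved under pics/ and viewed, about 8 in all and at most 12, crops included, and the job is handed in when it is done.

Besides the shell and the picture viewer there is one more tool, called after "Request:" as name([rows], argument=value, ...), one row to a line, values as JSON. play_rows: Moves the arm, as the interface text tells. Its arguments: {"type":"object","properties":{"series":{"type":"array"},"squeeze":{"type":"number"}},"required":["series"]}

```bash
mkdir -p pics; ls; python3 - <<'E'
from rig import *
import cv2,numpy as np
s=get_state();print(s)
for n in("scene","top"):
    p=get_image(n);cv2.imwrite(f"pics/{n}0.png",p["pixels"][:,:,::-1])
    print(n,{k:v for k,v in p.items() if k!="pixels"})
    for l in("mill","case_lid","lid_tab","guard","guard_fin","catch","dock","cartridge","foil_flask","petri_dish","red_marker"):
        print(l,[(round(m["p"],2),np.round(m["xy"]),m["region"].sum()) for m in masks_of(p,l)[:3]])
print(tips_ahead)
E
```

```text
pics
{'clock': 0.0, 'qpos': array([-1.43802985e+00,  2.76589288e-01,  1.50617582e+00,  6.36983384e-05,
        1.36071689e+00, -1.20978550e-01]), 'qd': array([ 0.00024339,  0.00133289,  0.00047008,  0.00176125, -0.00042716,
       -0.00036945]), 'effort': array([-1.11423433e-03, -4.16773367e+01, -2.45805591e+01, -4.88072055e-04,
        1.08674282e-02, -2.11186051e-05]), 'position': array([ 0.14429974, -0.5560477 ,  0.24142596]), 'ee_rot': array([-6.86187200e-04,  7.90890885e-01, -6.11956464e-01, -6.50019713e-04]), 'contact_force': array([0.44847715, 0.18759156, 0.54777965]), 'moment': array([0.00750261, 0.00513185, 0.05777141]), 'width': 0.08555476362393549}
scene {'vfov': 54.21678501600196, 'cx': 274.96716232627756, 'cy': 212.5436541287894, 'dist': array([0.00103109, 0.        , 0.        , 0.        , 0.        ]), 'rvec': array([ 0.6223479 , -2.41516425,  1.45093684]), 'tvec': array([0.45393164, 0.26082092, 0.74821675]), 'shot': 1}
mill [(0.78, array([242., 304.]), np.int64(10134))]
case_lid [(0.78, array([252., 260.]), np.int64(847))]
lid_tab [(0.63, array([255., 262.]), np.int6
[... 674 characters left out ...]
.]), np.int64(6864))]
case_lid [(0.6, array([221., 225.]), np.int64(870))]
lid_tab [(0.56, array([224., 225.]), np.int64(836))]
guard [(0.8, array([170., 238.]), np.int64(2856))]
guard_fin [(0.72, array([168., 237.]), np.int64(2957)), (0.53, array([200., 235.]), np.int64(6626))]
catch []
dock [(0.71, array([367., 244.]), np.int64(257)), (0.58, array([359., 245.]), np.int64(159))]
cartridge [(0.66, array([169., 237.]), np.int64(2846)), (0.58, array([368., 247.]), np.int64(237)), (0.36, array([411., 274.]), np.int64(216))]
foil_flask [(0.66, array([320., 184.]), np.int64(447))]
petri_dish [(0.56, array([276., 172.]), np.int64(724))]
red_marker [(0.79, array([410., 278.]), np.int64(106))]
0.011
```

```bash
python3 - <<'E'
import cv2
a=cv2.imread("pics/top0.png")[140:310,100:440]
cv2.imwrite("pics/v1.png",cv2.resize(a,(800,400),interpolation=cv2.INTER_CUBIC))
a=cv2.imread("pics/scene0.png")[170:400,120:420]
cv2.imwrite("pics/v2.png",cv2.resize(a,(780,598),interpolation=cv2.INTER_CUBIC))
E
```

```text
(no output)
```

View pics/v1.png

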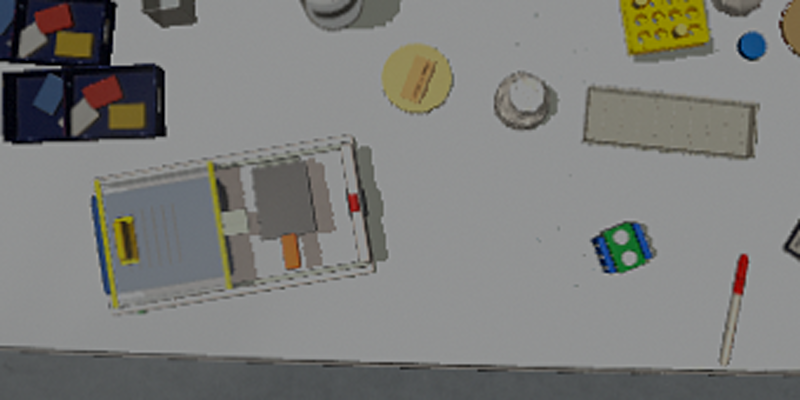

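View pics/v2.png

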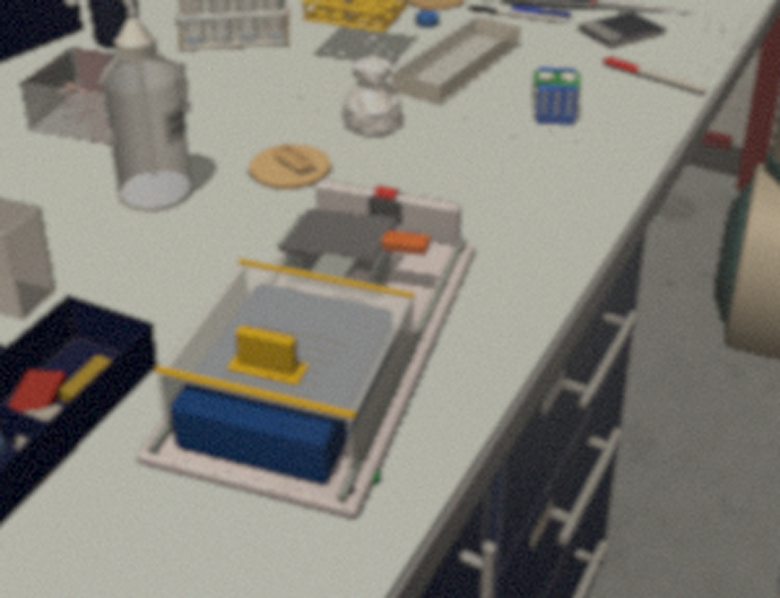

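The top view shows the mill at left: tab (291,252), fin (125,240) and catch (353,202) in the crop, with the hinge on the far side. The dock with the green cartridge is at (622,248), and its long axis runs roughly along world x. The flask, dish and marker are clear of both. The scene view agrees.

```bash
cat > h.py <<'E'
from rig import *
import cv2,numpy as np
from scipy.optimize import least_squares
from scipy.spatial.transform import Rotation as R
def K(p):
    f=210/np.tan(np.radians(p["vfov"]/2));return np.array([[f,0,p["cx"]],[0,f,p["cy"]],[0,0,1.]])
def ext(p,s=None):
    if "rvec" in p: return p["rvec"],p["tvec"]
    q=s["ee_rot"];T=np.eye(4);T[:3,:3]=R.from_quat([q[1],q[2],q[3],q[0]]).as_matrix();T[:3,3]=s["position"]
    M=np.linalg.inv(T@p["hand_eye"]);return cv2.Rodrigues(M[:3,:3])[0].ravel(),M[:3,3]
def proj(P,p,s=None):
    r,t=ext(p,s);return cv2.projectPoints(np.atleast_2d(P).astype(float),r,t,K(p),p["dist"])[0][:,0]
def unproj(uv,z,p,s=None):
    r,t=ext(p,s);Rm=cv2.Rodrigues(r)[0]
    n=cv2.undistortPoints(np.array(uv,float).reshape(-1,1,2),K(p),p["dist"])[:,0]
    d=np.c_[n,np.ones(len(n))]@Rm;c=-Rm.T@t
    return c+d*((z-c[2])/d[:,2])[:,None]
def place(P,v): # planar pose x,y,yaw, mm points
    P=np.atleast_2d(P)/1000.;c,s=np.cos(v[2]),np.sin(v[2])
    return np.c_[v[0]+c*P[:,0]-s*P[:,1],v[1]+s*P[:,0]+c*P[:,1],P[:,2]]
def yaw(s):
    q=s["ee_rot"];x=R.from_quat([q[1],q[2],q[3],q[0]]).as_matrix()[:,0];return np.arctan2(x[1],x[0])
E
python3 - <<'E'
from h import *
pt,ps=get_image("top"),get_image("scene")
t=lambda a:np.array(a)/(800/340)+[100,140]-.3
u=lambda a:np.array(a)/2.6+[120,170]-.3
M=[(-57,0,60),(-12,204,101),(-85,92,69),(61,92,69),(-85,232,69),(61,232,69)]
T=t([(291,252),(125,240),(230,287),(210,163),(113,305),(97,182)])
S=u([(405,242),(266,351),(412,295),(240,262),(355,414),(157,370)])
for nm,a,b in(("both",1,1),("top",1,0),("scene",0,1)):
    f=lambda v:np.r_[a*(proj(place(M,v),pt)-T).ravel(),b*(proj(place(M,v),ps)-S).ravel()]
    r=least_squares(f,[.4,.3,.15]);print(nm,r.x,np.round(r.fun.reshape(-1,2),1).tolist())
g=pt["pixels"].astype(int);
m=((g[:,:,1]>g[:,:,0]+30)&(g[:,:,1]>g[:,:,2]+30)).astype(np.uint8);m[:,:330]=0;m[:,400:]=0
m=cv2.morphologyEx(m,cv2.MORPH_CLOSE,np.ones((7,7)))
c=np.argwhere(m)[:,::-1].astype(np.float32);W=unproj(c,.05,pt)[:,:2]
print(len(c),c.mean(0),W.mean(0),cv2.minAreaRect((W*1000).astype(np.float32)))
for l,z in(("foil_flask",.04),("petri_dish",.015),("red_marker",.01)):
    print(l,unproj([masks_of(pt,l)[0]["xy"]],z,pt))
E
```

```text
both [0.55264252 0.03561614 0.20549164] [[6.0, -1.1], [-3.9, 0.6], [-0.3, 0.3], [-0.7, -0.4], [-0.8, 1.3], [-2.5, 0.6], [2.8, -3.2], [-0.5, -6.2], [0.3, -0.0], [-0.1, -0.1], [-1.1, 2.6], [-1.0, 2.3]]
top [0.55014701 0.03354787 0.18193243] [[6.2, -0.0], [-3.6, -0.2], [-0.4, 0.6], [0.5, -0.3], [-1.2, 0.4], [-1.6, -0.5], [0.0, -0.0], [-0.0, -0.0], [0.0, 0.0], [0.0, -0.0], [-0.0, 0.0], [-0.0, 0.0]]
scene [0.55404863 0.03752405 0.22110676] [[0.0, -0.0], [-0.0, 0.0], [-0.0, 0.0], [-0.0, -0.0], [-0.0, 0.0], [-0.0, 0.0], [1.9, -3.2], [-0.1, -5.5], [0.1, 0.0], [-0.8, 0.6], [-0.1, 2.9], [-0.7, 3.4]]
235 [364.89362 244.89787] [ 0.50970322 -0.34489871] ((509.8927307128906, -345.0133361816406), (50.81018829345703, 34.87445068359375), 23.26401138305664)
foil_flask [[ 0.67861291 -0.2201721   0.04      ]]
petri_dish [[ 0.71636609 -0.09643007  0.015     ]]
red_marker [[ 0.44245817 -0.49735076  0.01      ]]
```

Residuals on the tab, plus blue housing showing behind the guard, suggest the guard isn't parked at 0. I'll refit with the guard travel free.

```bash
python3 - <<'E'
from h import *
pt,ps=get_image("top"),get_image("scene")
t=lambda a:np.array(a)/(800/340)+[100,140]-.3
u=lambda a:np.array(a)/2.6+[120,170]-.3
def M(g): return [(-57,0,60),(-12,204-g,101),(-85,92-g,69),(61,92-g,69),(-85,232-g,69),(61,232-g,69),(-96,237,12),(-96,-88,12)]
T=t([(291,252),(119,240),(230,287),(210,163),(113,305),(97,182),(113,313),(373,271)])
S=u([(405,242),(266,332),(412,295),(240,262),(355,414),(157,370),(355,513),(472,250)])
for nm,a,b in(("both",1,1),("top",1,0),("scene",0,1)):
    f=lambda v:np.r_[a*(proj(place(M(v[3]),v),pt)-T).ravel(),b*(proj(place(M(v[3]),v),ps)-S).ravel()]
    r=least_squares(f,[.5,.1,.15,10],x_scale=[.1,.1,.1,10],loss="soft_l1");print(nm,r.x,np.round(r.fun.reshape(-1,2),1).tolist())
    m=r.x
    if a and b: print(place([(-63,0,54),(0,0,12),(48,0,51),(-12,204-m[3],101)],m))
E
```

```text
both [ 0.54967129  0.05280817  0.20251839 21.07632308] [[-0.5, -0.1], [-0.1, -0.0], [0.9, -0.2], [0.7, -0.9], [0.3, 0.7], [-1.2, -0.1], [-1.8, 1.3], [0.1, -0.1], [0.2, 1.1], [-0.3, -0.2], [0.4, -1.1], [0.3, -1.2], [-1.1, 1.1], [-0.5, 0.7], [0.5, -0.6], [0.7, -3.0]]
[[0.48795881 0.04013655 0.054     ]
 [0.54967129 0.05280817 0.012     ]
 [0.59669032 0.06246274 0.051     ]
 [0.50112383 0.22957982 0.101     ]]
top [ 0.54946157  0.05038596  0.19560847 18.35016851] [[0.3, -0.0], [-0.3, -0.2], [0.5, -0.1], [0.7, -0.8], [-0.1, 0.4], [-1.3, -0.4], [-1.3, 0.9], [0.8, 0.3], [0.0, 0.0], [-0.0, -0.0], [0.0, -0.0], [0.0, -0.0], [-0.0, 0.0], [-0.0, 0.0], [0.0, -0.0], [0.0, -0.0]]
scene [ 0.54974861  0.0548982   0.20687967 23.54823052] [[-0.0, -0.0], [0.0, 0.0], [0.0, -0.0], [0.0, -0.0], [0.0, 0.0], [-0.0, 0.0], [-0.0, 0.0], [-0.0, -0.0], [-0.3, 1.5], [-0.1, -0.4], [0.4, -1.3], [0.2, -1.2], [-0.7, 0.8], [-0.3, 0.7], [0.5, 0.2], [0.2, -2.7]]
```

Request:
play_rows([
  {"fingers":-1,"dx":10,"dy":17,"dz":0,"turn":-0.055},
  {"fingers":-1,"dx":20,"dy":35,"dz":0,"turn":0},
  {"fingers":-1,"dx":20,"dy":35,"dz":0,"turn":0},
  {"fingers":-1,"dx":20,"dy":35,"dz":0,"turn":0},
  {"fingers":-1,"dx":20,"dy":35,"dz":0,"turn":0},
  {"fingers":-1,"dx":20,"dy":35,"dz":0,"turn":0},
  {"fingers":-1,"dx":20,"dy":35,"dz":0,"turn":0},
  {"fingers":-1,"dx":20,"dy":35,"dz":0,"turn":0},
  {"fingers":-1,"dx":20,"dy":35,"dz":0,"turn":0},
  {"fingers":-1,"dx":20,"dy":35,"dz":0,"turn":0},
  {"fingers":-1,"dx":20,"dy":35,"dz":0,"turn":0},
  {"fingers":-1,"dx":20,"dy":35,"dz":0,"turn":0},
  {"fingers":-1,"dx":20,"dy":35,"dz":0,"turn":0},
  {"fingers":-1,"dx":20,"dy":35,"dz":0,"turn":0},
  {"fingers":-1,"dx":20,"dy":35,"dz":0,"turn":0},
  {"fingers":-1,"dx":20,"dy":35,"dz":0,"turn":0},
  {"fingers":-1,"dx":20,"dy":35,"dz":0,"turn":0},
  {"fingers":-1,"dx":10,"dy":17,"dz":0,"turn":0},
  {"fingers":-1,"dx":0,"dy":0,"dz":0,"turn":0},
], squeeze=40)

```text
clock: 3.13
position: [0.4901, 0.0591, 0.2446]
ee_rot: [-0.001, 0.77, -0.638, 0.008]
contact_force: [0.1, 0.7, 0.1]
width: 0.0853
```

```bash
python3 - <<'E'
from h import *
s=get_state();p=get_image("wrist")
print(p["hand_eye"],p["vfov"],p["dist"],yaw(s),s["position"])
v=[.5497,.0525,.2]
im=p["pixels"][:,:,::-1].copy()
for q,c in(((-76,9,60),0),((-76,-9,60),0),((-38,9,60),0),((-38,-9,60),0),((-36,32,57),1),((-36,-32,57),1),((48,32,57),1),((48,-32,57),1),((-85,71,69),2),((61,71,69),2)):
    a=proj(place(q,v),p,s)[0];print(q,a.round())
    if abs(a).max()<2000: cv2.circle(im,tuple(int(k) for k in a),4,[(255,0,0),(0,255,0),(255,0,255)][c],1)
cv2.imwrite("pics/w1.png",im)
E
```

```text
[[ 9.99999490e-01 -9.84863945e-04  2.22055693e-04 -6.37872438e-04]
 [ 8.88259958e-04  9.62819683e-01  2.70143424e-01 -6.79431005e-02]
 [-4.79854110e-04 -2.70143089e-01  9.62820067e-01 -1.32020075e-01]
 [ 0.00000000e+00  0.00000000e+00  0.00000000e+00  1.00000000e+00]] 58.02844472935252 [-0.05373106  0.          0.          0.          0.        ] -1.383690406603553 [0.49006812 0.05910318 0.24462579]
(-76, 9, 60) [297. 207.]
(-76, -9, 60) [317. 207.]
(-38, 9, 60) [296. 164.]
(-38, -9, 60) [318. 163.]
(-36, 32, 57) [269. 161.]
(-36, -32, 57) [344. 160.]
(48, 32, 57) [266.  57.]
(48, -32, 57) [346.  56.]
(-85, 71, 69) [224. 221.]
(61, 71, 69) [214.  38.]
```

View pics/w1.png

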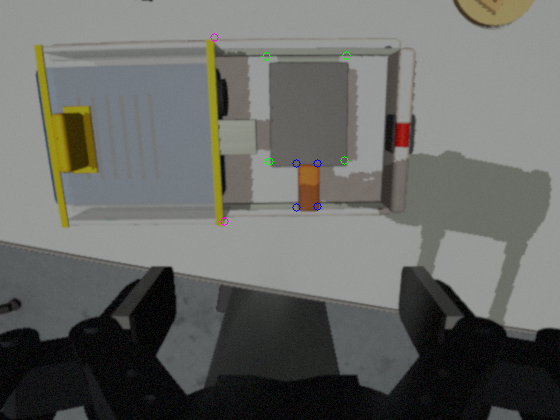

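The tab is seen at (299..320, 165..210) and the lid's free edge at row 166, about 2–3 px off the prediction. I'll refine the pose with these points.

```bash
python3 - <<'E'
from h import *
s=get_state();p=get_image("wrist")
M=lambda g:[(-76,9,60),(-76,-9,60),(-36,32,57),(-36,-32,57),(48,32,57),(48,-32,57),(-85,92-g,69),(61,92-g,69),(-85,232-g,69),(61,232-g,69),(-12,204-g,101),(-40,-82,54)]
U=np.array([(299,209),(320,209.5),(270,166),(348,166),(270,62),(347,62),(221,224),(215,41),(67,226),(44,46),(57,139),(402,181)])
U=U[:8];
f=lambda v:(proj(place(M(v[3])[:8],v),p,s)-U).ravel()
r=least_squares(f,[.55,.0525,.2,20],x_scale=[.1,.1,.1,10],loss="soft_l1");v=r.x
print(v,f(v).reshape(-1,2).round(1).tolist())
print(place([(-63,0,54),(0,0,12),(48,0,51),(-12,204-v[3],101)],v).round(4), yaw(s))
print(proj(place([(-85,232-v[3],69),(61,232-v[3],69),(-12,204-v[3],101)],v),p,s))
E
```

```text
[ 0.54519621  0.04782307  0.18545839 17.69237334] [[-0.8, 2.3], [-1.2, 1.8], [1.4, -0.8], [-1.6, -0.9], [0.4, -1.0], [3.2, -0.7], [1.0, 0.6], [-0.8, 0.5]]
[[0.4833 0.0362 0.054 ]
 [0.5452 0.0478 0.012 ]
 [0.5924 0.0567 0.051 ]
 [0.499  0.2287 0.101 ]] -1.3841263267043233
[[ 61.08360577 224.75463878]
 [ 35.06204242  45.03947342]
 [ 59.07049075 143.01817143]]
```

Request:
play_rows([
  {"fingers":0.1,"dx":-6,"dy":-22,"dz":0,"turn":0},
  {"fingers":0.1,"dx":0,"dy":0,"dz":-30,"turn":0},
  {"fingers":0.1,"dx":0,"dy":0,"dz":-35,"turn":0},
  {"fingers":0.1,"dx":0,"dy":0,"dz":-35,"turn":0},
  {"fingers":0.1,"dx":0,"dy":0,"dz":-25,"turn":0},
  {"fingers":0.1,"dx":0,"dy":0,"dz":-10,"turn":0},
  {"fingers":0.1,"dx":0,"dy":0,"dz":0,"turn":0},
  {"fingers":0.1,"dx":0,"dy":0,"dz":0,"turn":0},
])

```text
clock: 3.9
position: [0.4759, 0.0211, 0.108]
ee_rot: [0.002, 0.766, -0.643, 0.011]
contact_force: [0.8, 0.4, 0.2]
width: 0.0384
```

```bash
python3 - <<'E'
from h import *
import rig
s=get_state();p=get_image("wrist");print(s["position"],yaw(s),s["width"],rig.tips_ahead)
g=cv2.cvtColor(p["pixels"],cv2.COLOR_RGB2HSV);m=((g[...,0]>5)&(g[...,0]<19)&(g[...,1]>150)&(g[...,2]>100)).astype(np.uint8);m[320:]=0
n,l,st,c=cv2.connectedComponentsWithStats(m);i=1+st[1:,4].argmax();print(st[i])
v=[.5455,.048,.19]
print(proj(place([(-76,9,60),(-76,-9,60),(-38,9,60),(-38,-9,60)],v),p,s).round())
c=np.argwhere(l==i)[:,::-1].astype(np.float32);W=unproj(c,.060,p,s)[:,:2];print(W.mean(0),cv2.minAreaRect((W*1000).astype(np.float32)),place([(-57,0,60)],v))
cv2.imwrite("pics/w2.png",p["pixels"][:,:,::-1])
E
```

```text
[0.47594994 0.02111872 0.10798772] -1.3968191926449725 0.0384131694669479 0.011
[ 235  164   38   81 2730]
[[243. 247.]
 [278. 246.]
 [239. 173.]
 [276. 172.]]
[0.49226595 0.04024064] ((491.8977966308594, 40.268497467041016), (40.80559539794922, 18.005626678466797), 9.428350448608398) [[0.48952576 0.03723504 0.06      ]]
```

View pics/w2.png

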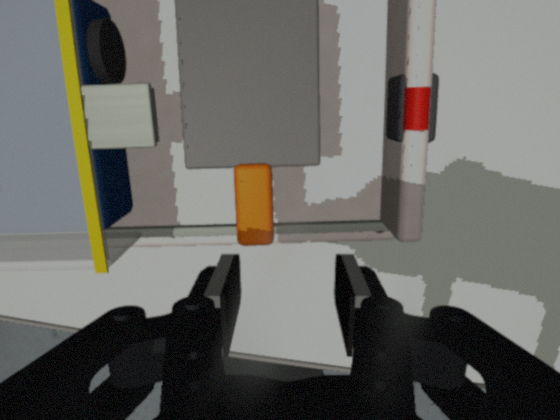

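The tab (254,204 in the picture) is about 18 mm to the left of the jaw centre, with the same yaw. I'll correct that and go on down.

Request:
play_rows([
  {"fingers":0.1,"dx":5,"dy":9,"dz":0,"turn":0},
  {"fingers":0.1,"dx":5,"dy":8,"dz":-5,"turn":0},
  {"fingers":0.1,"dx":0,"dy":0,"dz":-10,"turn":0},
  {"fingers":0.1,"dx":0,"dy":0,"dz":0,"turn":0},
  {"fingers":0.1,"dx":0,"dy":0,"dz":0,"turn":0},
])

```text
clock: 4.37
position: [0.4923, 0.0394, 0.0982]
ee_rot: [-0.002, 0.765, -0.644, 0.017]
contact_force: [0.5, -0.4, -0.2]
width: 0.0387
```

```bash
cat > tab.py <<'E'
from h import *
s=get_state();p=get_image("wrist");print(s["position"],yaw(s),s["qd"].round(3))
g=cv2.cvtColor(p["pixels"],cv2.COLOR_RGB2HSV);m=((g[...,0]>5)&(g[...,0]<19)&(g[...,1]>150)&(g[...,2]>100)).astype(np.uint8);m[380:]=0
n,l,st,c=cv2.connectedComponentsWithStats(m);i=1+st[1:,4].argmax();print(st[i])
c=np.argwhere(l==i)[:,::-1].astype(np.float32);W=unproj(c,.060,p,s)[:,:2];print(W.mean(0),cv2.minAreaRect((W*1000).astype(np.float32)))
E
python3 tab.py
```

```text
[0.49231952 0.03939848 0.09821711] -1.3995165495912056 [ 0.016  0.007 -0.003  0.002  0.001  0.004]
[ 267  210   38   80 2235]
[0.49543555 0.03938859] ((491.50335693359375, 39.62772750854492), (41.058475494384766, 17.366310119628906), 11.658928871154785)
```

Request:
play_rows([
  {"fingers":0.1,"dx":-6,"dy":-1,"dz":-20,"turn":0},
  {"fingers":0.1,"dx":0,"dy":0,"dz":-25,"turn":0},
  {"fingers":0.1,"dx":0,"dy":0,"dz":0,"turn":0},
])

```text
clock: 4.67
position: [0.4897, 0.0392, 0.0555]
ee_rot: [-0.005, 0.765, -0.643, 0.02]
contact_force: [-1.0, -0.1, -1.1]
width: 0.0383
```

```bash
python3 tab.py
```

```text
[0.48970984 0.0392389  0.05550486] -1.3982106936505245 [ 0.008 -0.063 -0.05  -0.001  0.066 -0.001]
[ 263  233   51  105 4697]
[0.4923224  0.03949862] ((490.6519470214844, 39.44274139404297), (42.43068313598633, 17.950031280517578), 11.894630432128906)
```

Request:
play_rows([
  {"fingers":0.1,"dx":-5,"dy":-1,"dz":-9,"turn":0},
  {"fingers":1,"dx":0,"dy":0,"dz":0,"turn":0},
  {"fingers":1,"dx":0,"dy":0,"dz":0,"turn":0},
  {"fingers":1,"dx":0,"dy":0,"dz":0,"turn":0},
  {"fingers":1,"dx":0,"dy":0,"dz":0,"turn":0},
])

```text
clock: 5.13
position: [0.4892, 0.0385, 0.0532]
ee_rot: [-0.007, 0.766, -0.642, 0.024]
contact_force: [1.0, 0.5, -2.9]
width: 0.0175
```

Request:
play_rows([
  {"fingers":1,"dx":1,"dy":0,"dz":15,"turn":0},
  {"fingers":1,"dx":3,"dy":0.6,"dz":14.5,"turn":0},
  {"fingers":1,"dx":5,"dy":1,"dz":14,"turn":0},
  {"fingers":1,"dx":7,"dy":1.2,"dz":13,"turn":0},
])

```text
clock: 5.47
position: [0.5092, 0.0427, 0.1112]
ee_rot: [-0.01, 0.767, -0.641, 0.026]
contact_force: [5.3, 1.3, -9.8]
width: 0.0176
```

Request:
play_rows([
  {"fingers":1,"dx":7,"dy":1.3,"dz":12,"turn":0},
  {"fingers":1,"dx":10,"dy":1.9,"dz":10.5,"turn":0},
  {"fingers":1,"dx":12,"dy":2.1,"dz":9,"turn":0},
  {"fingers":1,"dx":13,"dy":2.3,"dz":7,"turn":0},
])

```text
clock: 5.8
position: [0.5543, 0.052, 0.151]
ee_rot: [-0.013, 0.767, -0.641, 0.026]
contact_force: [0.1, -2.2, -11.2]
width: 0.017
```

Request:
play_rows([
  {"fingers":1,"dx":13.5,"dy":2.5,"dz":5,"turn":0},
  {"fingers":1,"dx":14.5,"dy":2.6,"dz":3,"turn":0},
  {"fingers":1,"dx":14.5,"dy":2.6,"dz":1,"turn":0},
  {"fingers":1,"dx":14.5,"dy":2.6,"dz":-1,"turn":0},
  {"fingers":1,"dx":10,"dy":2,"dz":-2,"turn":0},
  {"fingers":1,"dx":0,"dy":0,"dz":0,"turn":0},
])

```text
clock: 6.3
position: [0.617, 0.0643, 0.1575]
ee_rot: [-0.006, 0.767, -0.641, 0.019]
contact_force: [-1.3, -0.6, -1.6]
width: 0.0172
```

Request:
play_rows([
  {"fingers":1,"dx":6,"dy":1,"dz":-1,"turn":0},
  {"fingers":0.3,"dx":0,"dy":0,"dz":0,"turn":0},
  {"fingers":0.3,"dx":0,"dy":0,"dz":0,"turn":0},
  {"fingers":0.3,"dx":0,"dy":0,"dz":35,"turn":0},
  {"fingers":0.3,"dx":0,"dy":0,"dz":35,"turn":0},
  {"fingers":-1,"dx":-7,"dy":-27,"dz":10,"turn":0.12},
  {"fingers":-1,"dx":-7,"dy":-27,"dz":0,"turn":0.12},
  {"fingers":-1,"dx":-7,"dy":-27,"dz":0,"turn":0.12},
  {"fingers":-1,"dx":-7,"dy":-27,"dz":0,"turn":0.12},
  {"fingers":-1,"dx":-7,"dy":-27,"dz":0,"turn":0.12},
  {"fingers":-1,"dx":-7,"dy":-27,"dz":0,"turn":0.12},
  {"fingers":-1,"dx":-7,"dy":-27,"dz":0,"turn":0.12},
  {"fingers":-1,"dx":-7,"dy":-27,"dz":0,"turn":0.12},
  {"fingers":-1,"dx":-7,"dy":-27,"dz":0,"turn":0.12},
  {"fingers":-1,"dx":-7,"dy":-27,"dz":0,"turn":0.12},
  {"fingers":-1,"dx":-7,"dy":-27,"dz":0,"turn":0.12},
  {"fingers":-1,"dx":-7,"dy":-27,"dz":0,"turn":0.12},
  {"fingers":-1,"dx":-7,"dy":-27,"dz":0,"turn":0.12},
  {"fingers":-1,"dx":-7,"dy":-27,"dz":0,"turn":0.12},
  {"fingers":-1,"dx":-7,"dy":-27,"dz":0,"turn":0.12},
])

```text
clock: 7.97
position: [0.5191, -0.3528, 0.2529]
ee_rot: [-0.025, 0.971, 0.238, 0.024]
contact_force: [0.2, -0.4, 0.2]
width: 0.0854
```

```bash
cat > cart.py <<'E'
from h import *
import sys
z=float(sys.argv[1])
s=get_state();p=get_image("wrist");print(s["clock"],s["position"].round(4),"yaw",yaw(s).round(3),"q",s["ee_rot"].round(3),"qd",abs(s["qd"]).max().round(3))
g=p["pixels"].astype(int)
m=((g[...,1]>g[...,0]+25)&(g[...,1]>g[...,2]+25)).astype(np.uint8)
m=cv2.morphologyEx(m,cv2.MORPH_CLOSE,np.ones((25,25)))
n,l,st,c=cv2.connectedComponentsWithStats(m);i=1+st[1:,4].argmax();print(st[i])
cn=cv2.findContours((l==i).astype(np.uint8),0,1)[0];cn=max(cn,key=len)
W=unproj(cn[:,0].astype(float),z,p,s)[:,:2]*1000
print(cv2.minAreaRect(W.astype(np.float32)))
if len(sys.argv)>2: cv2.imwrite(sys.argv[2],p["pixels"][:,:,::-1])
E
python3 cart.py 0.05 pics/w3.png
```

```text
7.9667 [ 0.5191 -0.3528  0.2529] yaw 0.48 q [-0.025  0.971  0.238  0.024] qd 1.96
[ 239  156   58   40 2074]
((508.0928039550781, -344.9478759765625), (50.56368637084961, 33.62421798706055), 23.494680404663086)
```

View pics/w3.png

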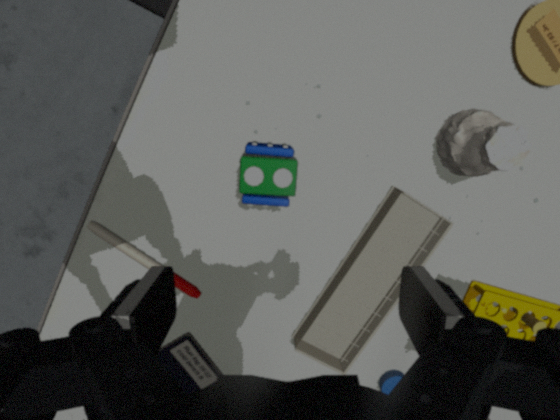

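Request:
play_rows([
  {"fingers":-1,"dx":0,"dy":0,"dz":0,"turn":0},
  {"fingers":-1,"dx":0,"dy":0,"dz":0,"turn":0},
  {"fingers":-1,"dx":0,"dy":0,"dz":0,"turn":0},
])

```text
clock: 8.27
position: [0.5176, -0.3627, 0.2529]
ee_rot: [-0.02, 0.971, 0.236, 0.024]
contact_force: [0.6, 1.1, 0.3]
width: 0.0853
```

```bash
python3 cart.py 0.05
```

```text
8.2667 [ 0.5176 -0.3627  0.2529] yaw 0.476 q [-0.02   0.971  0.236  0.024] qd 0.01
[ 246  145   58   40 2107]
((508.18243408203125, -345.01837158203125), (50.696102142333984, 33.597068786621094), 22.983671188354492)
```

Request:
play_rows([
  {"fingers":-1,"dx":-3,"dy":6,"dz":-12,"turn":-0.02},
  {"fingers":-1,"dx":-3,"dy":6,"dz":-12,"turn":-0.02},
  {"fingers":-1,"dx":-3,"dy":6,"dz":-12,"turn":-0.02},
  {"fingers":-1,"dx":0,"dy":0,"dz":-12,"turn":0},
  {"fingers":-1,"dx":0,"dy":0,"dz":-12,"turn":0},
  {"fingers":-1,"dx":0,"dy":0,"dz":-12,"turn":0},
  {"fingers":-1,"dx":0,"dy":0,"dz":-12,"turn":0},
  {"fingers":-1,"dx":0,"dy":0,"dz":-12,"turn":0},
  {"fingers":-1,"dx":0,"dy":0,"dz":0,"turn":0},
  {"fingers":-1,"dx":0,"dy":0,"dz":0,"turn":0},
])

```text
clock: 9.15
position: [0.5131, -0.3298, 0.1583]
ee_rot: [-0.017, 0.977, 0.21, 0.029]
contact_force: [0.7, -0.4, -0.5]
width: 0.0855
```

```bash
cat >> cart.py <<'E'
q=s["ee_rot"];zz=R.from_quat([q[1],q[2],q[3],q[0]]).as_matrix()[:,2];print("tilt",zz.round(3),"q1,q6",s["qpos"][[0,5]].round(2))
E
python3 cart.py 0.05
```

```text
9.15 [ 0.5131 -0.3298  0.1583] yaw 0.424 q [-0.017  0.977  0.21   0.029] qd 0.027
[ 224  205   76   49 3575]
((508.0716857910156, -344.009521484375), (50.02247619628906, 33.44639587402344), 23.810386657714844)
tilt [ 0.048  0.046 -0.998] q1,q6 [-0.72 -1.18]
```

Tool tilt is about 3.8°, partly along the jaw axis. It is carried along by turns and grows with descents, so I'll rise, make a half turn (the same grasp), and come back down to cancel it.

Request:
play_rows([
  {"fingers":-1,"dx":0,"dy":0,"dz":40,"turn":0},
  {"fingers":-1,"dx":0,"dy":0,"dz":40,"turn":0},
  {"fingers":-1,"dx":0,"dy":0,"dz":40,"turn":0},
  {"fingers":-1,"dx":0,"dy":0,"dz":40,"turn":-0.12},
  {"fingers":-1,"dx":0,"dy":0,"dz":0,"turn":-0.12},
  {"fingers":-1,"dx":0,"dy":0,"dz":0,"turn":-0.12},
  {"fingers":-1,"dx":0,"dy":0,"dz":0,"turn":-0.12},
  {"fingers":-1,"dx":0,"dy":0,"dz":0,"turn":-0.12},
  {"fingers":-1,"dx":0,"dy":0,"dz":0,"turn":-0.12},
  {"fingers":-1,"dx":0,"dy":0,"dz":0,"turn":-0.12},
  {"fingers":-1,"dx":0,"dy":0,"dz":0,"turn":-0.12},
  {"fingers":-1,"dx":0,"dy":0,"dz":0,"turn":-0.12},
  {"fingers":-1,"dx":0,"dy":0,"dz":0,"turn":-0.12},
  {"fingers":-1,"dx":0,"dy":0,"dz":0,"turn":-0.12},
  {"fingers":-1,"dx":0,"dy":0,"dz":0,"turn":-0.12},
  {"fingers":-1,"dx":0,"dy":0,"dz":0,"turn":-0.12},
  {"fingers":-1,"dx":0,"dy":0,"dz":0,"turn":-0.12},
  {"fingers":-1,"dx":0,"dy":0,"dz":0,"turn":-0.12},
  {"fingers":-1,"dx":0,"dy":0,"dz":0,"turn":-0.12},
  {"fingers":-1,"dx":0,"dy":0,"dz":0,"turn":-0.12},
])

```text
clock: 10.87
position: [0.5151, -0.3214, 0.3547]
ee_rot: [-0.029, -0.661, 0.748, -0.045]
contact_force: [0.5, 0.2, 1.0]
width: 0.0852
```

Request:
play_rows([
  {"fingers":-1,"dx":0,"dy":0,"dz":0,"turn":-0.12},
  {"fingers":-1,"dx":0,"dy":0,"dz":0,"turn":-0.12},
  {"fingers":-1,"dx":0,"dy":0,"dz":0,"turn":-0.12},
  {"fingers":-1,"dx":0,"dy":0,"dz":0,"turn":-0.12},
  {"fingers":-1,"dx":0,"dy":0,"dz":0,"turn":-0.12},
  {"fingers":-1,"dx":0,"dy":0,"dz":0,"turn":-0.12},
  {"fingers":-1,"dx":0,"dy":0,"dz":0,"turn":-0.12},
  {"fingers":-1,"dx":0,"dy":0,"dz":0,"turn":-0.12},
  {"fingers":-1,"dx":0,"dy":0,"dz":0,"turn":0},
  {"fingers":-1,"dx":0,"dy":0,"dz":0,"turn":0},
])

```text
clock: 11.7
position: [0.5177, -0.3171, 0.368]
ee_rot: [-0.042, -0.221, 0.974, -0.034]
contact_force: [-0.2, 0.3, 0.3]
width: 0.0853
```

```bash
python3 cart.py 0.05
```

```text
11.7 [ 0.5177 -0.3171  0.368 ] yaw -2.697 q [-0.042 -0.221  0.974 -0.034] qd 0.02
[ 256  140   43   29 1181]
((509.4132385253906, -345.9275817871094), (50.39963912963867, 33.13956832885742), 24.686166763305664)
tilt [-0.067 -0.086 -0.994] q1,q6 [-0.6   2.08]
```

Request:
play_rows([
  {"fingers":-1,"dx":0,"dy":-4,"dz":-25,"turn":0},
  {"fingers":-1,"dx":0,"dy":-4,"dz":-25,"turn":0},
  {"fingers":-1,"dx":-2,"dy":-4,"dz":-25,"turn":0},
  {"fingers":-1,"dx":-2,"dy":-4,"dz":-25,"turn":0},
  {"fingers":-1,"dx":-2,"dy":-4,"dz":-25,"turn":0},
  {"fingers":-1,"dx":-2,"dy":-4,"dz":-25,"turn":0},
  {"fingers":-1,"dx":0,"dy":-4,"dz":-25,"turn":0},
  {"fingers":-1,"dx":0,"dy":0,"dz":0,"turn":0},
  {"fingers":-1,"dx":0,"dy":0,"dz":0,"turn":0},
])

```text
clock: 12.5
position: [0.5093, -0.3444, 0.1942]
ee_rot: [-0.037, -0.232, 0.971, -0.04]
contact_force: [0.2, 0.4, 0.6]
width: 0.0854
```

```bash
python3 cart.py 0.05
```

```text
12.5 [ 0.5093 -0.3444  0.1942] yaw -2.676 q [-0.037 -0.232  0.971 -0.04 ] qd 0.043
[ 237  181   68   46 2885]
((509.4106140136719, -346.0415344238281), (50.24333190917969, 33.64140701293945), 23.211549758911133)
tilt [-0.052 -0.095 -0.994] q1,q6 [-0.65  2.06]
```

Request:
play_rows([
  {"fingers":-1,"dx":0,"dy":-1,"dz":-20,"turn":-0.03},
  {"fingers":-1,"dx":0,"dy":0,"dz":-20,"turn":-0.03},
  {"fingers":-1,"dx":0,"dy":0,"dz":-20,"turn":0},
  {"fingers":-1,"dx":0,"dy":0,"dz":-20,"turn":0},
  {"fingers":-1,"dx":0,"dy":0,"dz":-20,"turn":0},
  {"fingers":-1,"dx":0,"dy":0,"dz":-15,"turn":0},
  {"fingers":-1,"dx":0,"dy":0,"dz":0,"turn":0},
  {"fingers":-1,"dx":0,"dy":0,"dz":0,"turn":0},
])

```text
clock: 13.22
position: [0.5199, -0.3506, 0.0948]
ee_rot: [-0.027, -0.204, 0.977, -0.052]
contact_force: [0.3, -0.6, -0.0]
width: 0.0853
```

```bash
python3 cart.py 0.05
```

```text
13.2167 [ 0.5199 -0.3506  0.0948] yaw -2.733 q [-0.027 -0.204  0.977 -0.052] qd 0.009
[ 245  232  100   65 6166]
((509.77435302734375, -346.3405456542969), (50.25838851928711, 33.57686233520508), 23.618743896484375)
tilt [-0.031 -0.112 -0.993] q1,q6 [-0.64  2.15]
```

Request:
play_rows([
  {"fingers":-1,"dx":-5,"dy":2,"dz":-5,"turn":0},
  {"fingers":-1,"dx":-5,"dy":2,"dz":-10,"turn":0},
  {"fingers":-1,"dx":-1,"dy":0,"dz":-10,"turn":0},
  {"fingers":-1,"dx":0,"dy":0,"dz":0,"turn":0},
])

```text
clock: 13.6
position: [0.5119, -0.3487, 0.0758]
ee_rot: [-0.023, -0.204, 0.977, -0.057]
contact_force: [-0.4, -0.2, -0.8]
width: 0.0855
```

```bash
python3 cart.py 0.05
```

```text
13.6 [ 0.5119 -0.3487  0.0758] yaw -2.732 q [-0.023 -0.204  0.977 -0.057] qd 0.034
[ 230  232  111   73 5899]
((509.79583740234375, -346.3753356933594), (50.102054595947266, 33.62293243408203), 23.627286911010742)
tilt [-0.021 -0.12  -0.993] q1,q6 [-0.65  2.15]
```

Request:
play_rows([
  {"fingers":-1,"dx":-3,"dy":2,"dz":-16,"turn":0},
  {"fingers":-1,"dx":-1,"dy":1,"dz":-16,"turn":0},
  {"fingers":-1,"dx":0,"dy":0,"dz":-10,"turn":0},
  {"fingers":-1,"dx":0,"dy":0,"dz":0,"turn":0},
])

```text
clock: 13.98
position: [0.5112, -0.3483, 0.0374]
ee_rot: [-0.019, -0.204, 0.977, -0.061]
contact_force: [-0.5, -0.3, 0.0]
width: 0.0851
```

```bash
python3 cart.py 0.05 pics/w4.png
```

```text
13.9833 [ 0.5112 -0.3483  0.0374] yaw -2.733 q [-0.019 -0.204  0.977 -0.061] qd 0.019
[ 218  255  144   92 9039]
((509.9578552246094, -346.7688293457031), (49.942989349365234, 33.80500030517578), 23.124122619628906)
tilt [-0.013 -0.127 -0.992] q1,q6 [-0.65  2.17]
```

View pics/w4.png

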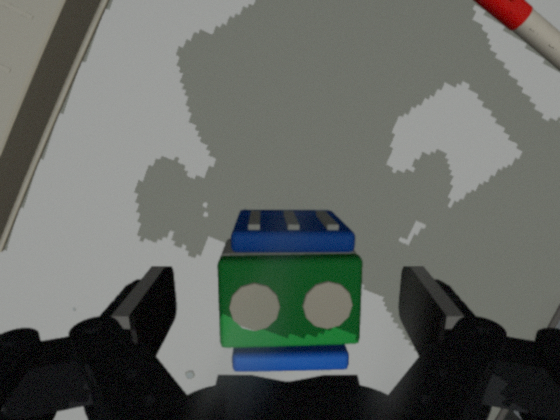

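The fingers straddle the two free ends: the green top (218..362, 255..347) sits centred between the pads. I'll close and lift.

Request:
play_rows([
  {"fingers":-1,"dx":-1,"dy":1,"dz":-7,"turn":0},
  {"fingers":1,"dx":0,"dy":0,"dz":0,"turn":0},
  {"fingers":1,"dx":0,"dy":0,"dz":0,"turn":0},
  {"fingers":1,"dx":0,"dy":0,"dz":0,"turn":0},
  {"fingers":1,"dx":0,"dy":0,"dz":0,"turn":0},
  {"fingers":1,"dx":0,"dy":0,"dz":0,"turn":0},
], squeeze=45)

```text
clock: 14.53
position: [0.5127, -0.3494, 0.0341]
ee_rot: [-0.017, -0.204, 0.977, -0.064]
contact_force: [-0.1, 0.2, -1.3]
width: 0.0513
```

Request:
play_rows([
  {"fingers":1,"dx":0,"dy":0,"dz":15,"turn":0},
  {"fingers":1,"dx":0,"dy":0,"dz":20,"turn":0},
  {"fingers":1,"dx":0,"dy":0,"dz":20,"turn":0},
  {"fingers":1,"dx":0,"dy":0,"dz":15,"turn":0},
  {"fingers":1,"dx":-3,"dy":8,"dz":0,"turn":0},
  {"fingers":1,"dx":-6,"dy":15,"dz":0,"turn":-0.04},
  {"fingers":1,"dx":-6,"dy":20,"dz":0,"turn":-0.04},
  {"fingers":1,"dx":-6,"dy":20,"dz":0,"turn":-0.04},
  {"fingers":1,"dx":-6,"dy":20,"dz":0,"turn":-0.04},
  {"fingers":1,"dx":-6,"dy":20,"dz":0,"turn":-0.04},
  {"fingers":1,"dx":-6,"dy":20,"dz":0,"turn":-0.03},
  {"fingers":1,"dx":-6,"dy":15,"dz":0,"turn":0},
  {"fingers":1,"dx":-3,"dy":8,"dz":0,"turn":0},
  {"fingers":1,"dx":0,"dy":0,"dz":0,"turn":0},
])

```text
clock: 15.7
position: [0.4551, -0.1915, 0.099]
ee_rot: [-0.029, -0.084, 0.994, -0.057]
contact_force: [0.9, -0.0, -2.1]
width: 0.0515
```

```bash
python3 cart.py 0.1 pics/w5.png; python3 - <<'E'
from h import *
print(get_state()["width"])
p=get_image("scene");cv2.imwrite("pics/s5.png",cv2.resize(p["pixels"][120:330,160:440,::-1],(800,600),interpolation=cv2.INTER_CUBIC))
E
```

```text
15.7 [ 0.4551 -0.1915  0.099 ] yaw -2.978 q [-0.029 -0.084  0.994 -0.057] qd 0.018
[ 213  261  150   95 9694]
((452.71240234375, -181.97097778320312), (57.237220764160156, 38.211769104003906), 9.055439949035645)
tilt [-0.047 -0.118 -0.992] q1,q6 [-0.45  2.62]
0.05146434738320224
```

View pics/s5.png

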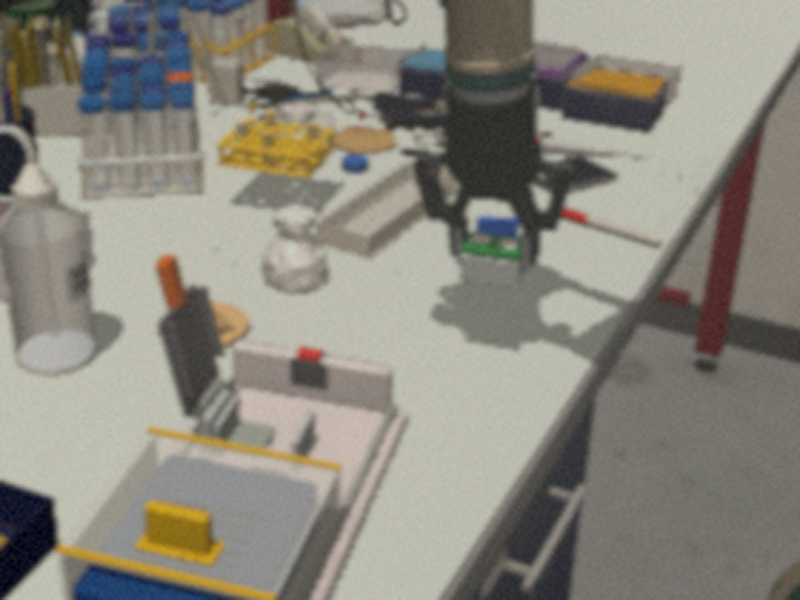

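The lid stands open past vertical, and the cartridge hangs nearly upright in the gripper over bare bench. Lowering it now.

Request:
play_rows([
  {"fingers":1,"dx":0,"dy":0,"dz":-15,"turn":0},
  {"fingers":1,"dx":0,"dy":0,"dz":-20,"turn":0},
  {"fingers":1,"dx":0,"dy":0,"dz":-20,"turn":0},
  {"fingers":1,"dx":0,"dy":0,"dz":-10,"turn":0},
  {"fingers":1,"dx":0,"dy":0,"dz":0,"turn":0},
  {"fingers":1,"dx":0,"dy":0,"dz":0,"turn":0},
])

```text
clock: 16.3
position: [0.4629, -0.2011, 0.0333]
ee_rot: [-0.023, -0.082, 0.994, -0.062]
contact_force: [0.2, -0.6, -0.8]
width: 0.0516
```

Request:
play_rows([
  {"fingers":1,"dx":0,"dy":0,"dz":-6,"turn":0},
  {"fingers":1,"dx":0,"dy":0,"dz":-4,"turn":0},
  {"fingers":1,"dx":0,"dy":0,"dz":0,"turn":0},
])

```text
clock: 16.55
position: [0.465, -0.2034, 0.0239]
ee_rot: [-0.021, -0.081, 0.994, -0.063]
contact_force: [-0.4, 1.0, -1.6]
width: 0.0516
```

Request:
play_rows([
  {"fingers":1,"dx":0,"dy":0,"dz":-3,"turn":0},
  {"fingers":1,"dx":0,"dy":0,"dz":0,"turn":0},
])

```text
clock: 16.72
position: [0.4657, -0.2039, 0.0213]
ee_rot: [-0.02, -0.081, 0.994, -0.064]
contact_force: [-0.7, 0.1, -1.8]
width: 0.0514
```

Request:
play_rows([
  {"fingers":1,"dx":0,"dy":0,"dz":-3,"turn":0},
  {"fingers":1,"dx":0,"dy":0,"dz":0,"turn":0},
])

```text
clock: 16.88
position: [0.4668, -0.2046, 0.0195]
ee_rot: [-0.019, -0.081, 0.994, -0.065]
contact_force: [0.2, 0.5, -1.6]
width: 0.0517
```

Request:
play_rows([
  {"fingers":1,"dx":0,"dy":0,"dz":-3,"turn":0},
  {"fingers":0.0,"dx":0,"dy":0,"dz":0,"turn":0},
  {"fingers":-1,"dx":0,"dy":0,"dz":0,"turn":0},
  {"fingers":-1,"dx":0,"dy":0,"dz":0,"turn":0},
  {"fingers":-1,"dx":0,"dy":0,"dz":0,"turn":0},
  {"fingers":-1,"dx":0,"dy":0,"dz":15,"turn":0},
  {"fingers":-1,"dx":0,"dy":0,"dz":30,"turn":0},
  {"fingers":-1,"dx":0,"dy":0,"dz":30,"turn":0},
  {"fingers":-1,"dx":0,"dy":0,"dz":30,"turn":0},
  {"fingers":-1,"dx":0,"dy":0,"dz":20,"turn":0},
  {"fingers":-1,"dx":0,"dy":0,"dz":0,"turn":0},
])

```text
clock: 17.8
position: [0.4652, -0.2036, 0.1468]
ee_rot: [-0.021, -0.082, 0.994, -0.064]
contact_force: [-0.3, -0.7, 0.1]
width: 0.0852
```

```bash
python3 cart.py 0.036
```

```text
17.8 [ 0.4652 -0.2036  0.1468] yaw -2.981 q [-0.021 -0.082  0.994 -0.064] qd 0.027
[ 237  205   75   49 3539]
((467.2536315917969, -201.6833038330078), (50.088375091552734, 32.97015380859375), 8.738308906555176)
tilt [-0.031 -0.131 -0.991] q1,q6 [-0.46  2.59]
```

Request:
play_rows([
  {"fingers":-1,"dx":0,"dy":0,"dz":0,"turn":0.08},
  {"fingers":-1,"dx":0,"dy":0,"dz":0,"turn":0.08},
  {"fingers":-1,"dx":0,"dy":0,"dz":0,"turn":0.08},
  {"fingers":-1,"dx":0,"dy":0,"dz":0,"turn":0.08},
  {"fingers":-1,"dx":0,"dy":0,"dz":0,"turn":0.08},
  {"fingers":-1,"dx":0,"dy":0,"dz":0,"turn":0.08},
  {"fingers":-1,"dx":0,"dy":0,"dz":0,"turn":0.08},
  {"fingers":-1,"dx":0,"dy":0,"dz":0,"turn":0.08},
  {"fingers":-1,"dx":0,"dy":0,"dz":0,"turn":0.08},
  {"fingers":-1,"dx":0,"dy":0,"dz":0,"turn":0.08},
  {"fingers":-1,"dx":0,"dy":0,"dz":0,"turn":0.08},
  {"fingers":-1,"dx":0,"dy":0,"dz":0,"turn":0.08},
  {"fingers":-1,"dx":0,"dy":0,"dz":0,"turn":0.08},
  {"fingers":-1,"dx":0,"dy":0,"dz":0,"turn":0.08},
  {"fingers":-1,"dx":0,"dy":0,"dz":0,"turn":0.08},
  {"fingers":-1,"dx":0,"dy":0,"dz":0,"turn":0.08},
  {"fingers":-1,"dx":0,"dy":0,"dz":0,"turn":0.08},
  {"fingers":-1,"dx":0,"dy":0,"dz":0,"turn":0.08},
  {"fingers":-1,"dx":0,"dy":0,"dz":0,"turn":0.08},
  {"fingers":-1,"dx":0,"dy":0,"dz":0,"turn":0},
])

```text
clock: 19.52
position: [0.4435, -0.1916, 0.1075]
ee_rot: [-0.008, 0.77, -0.636, 0.039]
contact_force: [-0.5, 0.1, 0.1]
width: 0.0851
```

```bash
python3 cart.py 0.036
```

```text
19.5167 [ 0.4435 -0.1916  0.1075] yaw -1.383 q [-0.008  0.77  -0.636  0.039] qd 0.068
[ 275  149   62   90 5145]
((467.7249450683594, -200.15953063964844), (50.41575622558594, 32.9536247253418), 9.440982818603516)
tilt [ 0.071 -0.037 -0.997] q1,q6 [-0.56  0.82]
```

Request:
play_rows([
  {"fingers":-1,"dx":8,"dy":-3,"dz":0,"turn":-0.02},
  {"fingers":-1,"dx":8,"dy":-3,"dz":0,"turn":0},
  {"fingers":-1,"dx":8,"dy":-3,"dz":-10,"turn":0},
  {"fingers":-1,"dx":0,"dy":0,"dz":-15,"turn":0},
  {"fingers":-1,"dx":0,"dy":0,"dz":-10,"turn":0},
  {"fingers":-1,"dx":0,"dy":0,"dz":0,"turn":0},
])

```text
clock: 20.07
position: [0.4681, -0.2003, 0.0674]
ee_rot: [-0.007, 0.76, -0.649, 0.037]
contact_force: [0.3, -0.1, 0.6]
width: 0.0851
```

```bash
python3 cart.py 0.036
```

```text
20.0667 [ 0.4681 -0.2003  0.0674] yaw -1.415 q [-0.007  0.76  -0.649  0.037] qd 0.017
[ 249  203   72  104 5259]
((468.3658752441406, -200.0242462158203), (50.7232666015625, 32.662025451660156), 9.078203201293945)
tilt [ 0.065 -0.037 -0.997] q1,q6 [-0.54  0.87]
```

Request:
play_rows([
  {"fingers":-1,"dx":0,"dy":0,"dz":-15,"turn":0},
  {"fingers":-1,"dx":0,"dy":0,"dz":-17,"turn":0},
  {"fingers":-1,"dx":0,"dy":0,"dz":-12,"turn":0},
  {"fingers":-1,"dx":0,"dy":0,"dz":0,"turn":0},
])

```text
clock: 20.45
position: [0.4708, -0.2014, 0.0246]
ee_rot: [-0.008, 0.759, -0.65, 0.039]
contact_force: [-0.6, -0.6, -0.1]
width: 0.0857
```

```bash
python3 cart.py 0.036
```

```text
20.45 [ 0.4708 -0.2014  0.0246] yaw -1.417 q [-0.008  0.759 -0.65   0.039] qd 0.023
[ 238  232   94  134 8272]
((468.8851318359375, -200.1046142578125), (51.06595230102539, 32.32118225097656), 9.980429649353027)
tilt [ 0.07  -0.039 -0.997] q1,q6 [-0.54  0.87]
```

Request:
play_rows([
  {"fingers":-1,"dx":-2,"dy":1,"dz":-2,"turn":0},
  {"fingers":1,"dx":0,"dy":0,"dz":0,"turn":0},
  {"fingers":1,"dx":0,"dy":0,"dz":0,"turn":0},
  {"fingers":1,"dx":0,"dy":0,"dz":0,"turn":0},
  {"fingers":1,"dx":0,"dy":0,"dz":0,"turn":0},
  {"fingers":1,"dx":0,"dy":0,"dz":0,"turn":0},
  {"fingers":1,"dx":0,"dy":0,"dz":0,"turn":0},
  {"fingers":1,"dx":0,"dy":0,"dz":0,"turn":0},
], squeeze=45)

```text
clock: 21.17
position: [0.472, -0.2021, 0.0283]
ee_rot: [-0.009, 0.759, -0.65, 0.044]
contact_force: [-0.5, -0.0, -1.0]
width: 0.0329
```

Request:
play_rows([
  {"fingers":1,"dx":0,"dy":0,"dz":20,"turn":0},
  {"fingers":1,"dx":0,"dy":0,"dz":25,"turn":0},
  {"fingers":1,"dx":0,"dy":0,"dz":25,"turn":0},
  {"fingers":1,"dx":0,"dy":0,"dz":25,"turn":0},
  {"fingers":1,"dx":0,"dy":8,"dz":10,"turn":0},
  {"fingers":1,"dx":3,"dy":18,"dz":0,"turn":0},
  {"fingers":1,"dx":4,"dy":18,"dz":0,"turn":0},
  {"fingers":1,"dx":4,"dy":18,"dz":0,"turn":0},
  {"fingers":1,"dx":4,"dy":18,"dz":0,"turn":0},
  {"fingers":1,"dx":4,"dy":18,"dz":0,"turn":0},
  {"fingers":1,"dx":3,"dy":10,"dz":0,"turn":0},
  {"fingers":1,"dx":0,"dy":0,"dz":0,"turn":0},
  {"fingers":1,"dx":0,"dy":0,"dz":0,"turn":0},
])

```text
clock: 22.25
position: [0.4909, -0.089, 0.1364]
ee_rot: [-0.008, 0.758, -0.651, 0.042]
contact_force: [-0.0, -0.5, -0.1]
width: 0.033
```

```bash
python3 cart.py 0.14 pics/w6.png; python3 -c "
from rig import *;print(get_state()['width'])"
```

```text
22.25 [ 0.4909 -0.089   0.1364] yaw -1.421 q [-0.008  0.758 -0.651  0.042] qd 0.015
[ 241  233   93  131 8334]
((485.9596862792969, -89.06370544433594), (53.386295318603516, 34.08525466918945), 8.740762710571289)
tilt [ 0.074 -0.042 -0.996] q1,q6 [-0.31  1.12]
0.033038248974011905
```

View pics/w6.png

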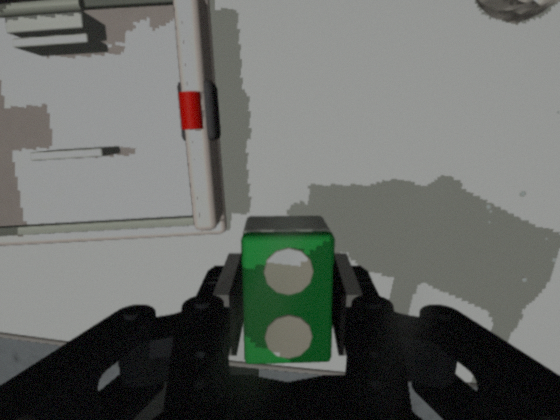

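Request:
play_rows([
  {"fingers":1,"dx":-4,"dy":10,"dz":0,"turn":0.01},
  {"fingers":1,"dx":-7,"dy":18,"dz":0,"turn":0.02},
  {"fingers":1,"dx":-7,"dy":18,"dz":0,"turn":0.02},
  {"fingers":1,"dx":-7,"dy":18,"dz":0,"turn":0},
  {"fingers":1,"dx":-7,"dy":18,"dz":0,"turn":0},
  {"fingers":1,"dx":-7,"dy":18,"dz":0,"turn":0},
  {"fingers":1,"dx":-3,"dy":12,"dz":0,"turn":0},
  {"fingers":1,"dx":0,"dy":0,"dz":0,"turn":0},
  {"fingers":1,"dx":0,"dy":0,"dz":0,"turn":0},
])

```text
clock: 23.05
position: [0.4426, 0.0234, 0.1352]
ee_rot: [-0.008, 0.772, -0.634, 0.04]
contact_force: [-0.9, -0.9, -0.6]
width: 0.0331
```

```bash
python3 cart.py 0.14 pics/w7.png; python3 - <<'E'
import cv2
a=cv2.imread("pics/w7.png")[0:280,80:453];cv2.imwrite("pics/w7c.png",cv2.resize(a,None,fx=2.14,fy=2.14,interpolation=cv2.INTER_CUBIC))
E
```

```text
23.05 [0.4426 0.0234 0.1352] yaw -1.377 q [-0.008  0.772 -0.634  0.04 ] qd 0.013
[ 241  232   93  132 8422]
((438.04351806640625, 23.17557144165039), (53.273231506347656, 34.08799362182617), 11.115818977355957)
tilt [ 0.072 -0.039 -0.997] q1,q6 [-0.08  1.32]
```

View pics/w7c.png

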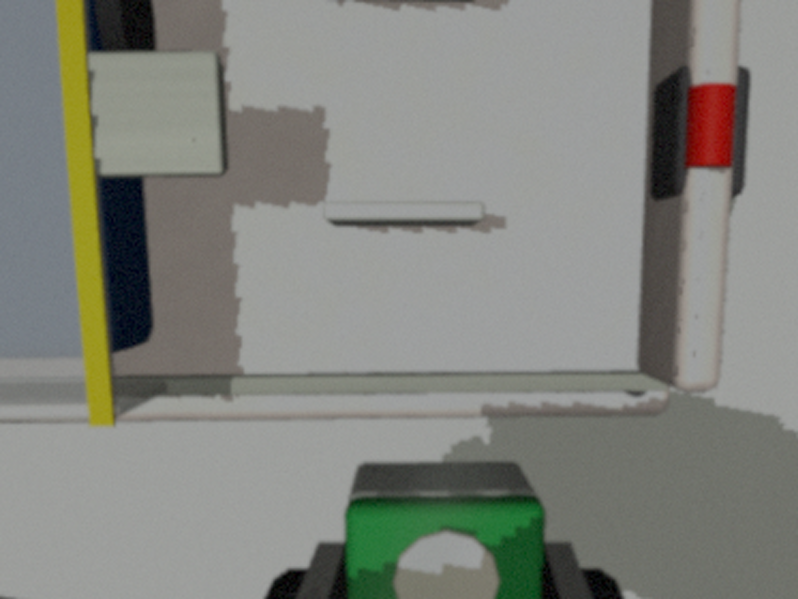

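The near cradle wall's top face shows at crop (326..483, 203..220). I'll convert it to world coordinates.

```bash
python3 - <<'E'
from h import *
s=get_state();p=get_image("wrist")
c=lambda a:np.array(a,float)/2.14+[80,0]
W=unproj(c([(326,203),(483,203),(326,220),(483,220)]),.042,p,s)[:,:2]
print(W.round(4));d=W[0]-W[1];y=np.arctan2(-d[0],d[1]);print("width",np.hypot(*d),"yaw",y)
m=W.mean(0);
for yy in(y,.185): print("cradle",m+.0325*np.array([np.cos(yy),np.sin(yy)]))
r=unproj(c([(712,125)]),.058,p,s)[0,:2];print("roller",r)
u=np.array([np.cos(.185),np.sin(.185)]);print("roller in mill",(r-m-.0325*u)@u,(r-m-.0325*u)@np.array([-u[1],u[0]]))
b=unproj(c([(104,425),(72,0)]),.069,p,s)[:,:2];print(b,np.arctan2(b[1,1]-b[0,1],b[1,0]-b[0,0]))
print("guard lead y in mill",(b[0]-m-.0325*u)@np.array([-u[1],u[0]]))
E
```

```text
[[0.5134 0.0652]
 [0.5217 0.0232]
 [0.509  0.0644]
 [0.5173 0.0223]]
width 0.04281038524035715 yaw 0.1952678709406538
cradle [0.54723854 0.05006961]
cradle [0.54730161 0.04974192]
roller [ 0.55107659 -0.02932184]
roller in mill -0.010832933340720267 -0.07840903334300238
[[0.44829621 0.10825075]
 [0.54576365 0.12733528]] 0.1933578500410383
guard lead y in mill 0.0757221455087448
```

Request:
play_rows([
  {"fingers":1,"dx":9,"dy":2,"dz":0,"turn":0},
  {"fingers":1,"dx":18,"dy":4.5,"dz":0,"turn":0},
  {"fingers":1,"dx":18,"dy":4.5,"dz":0,"turn":0},
  {"fingers":1,"dx":18,"dy":4.5,"dz":0,"turn":0},
  {"fingers":1,"dx":18,"dy":4.5,"dz":0,"turn":0},
  {"fingers":1,"dx":12,"dy":3,"dz":0,"turn":0},
  {"fingers":1,"dx":6,"dy":2,"dz":0,"turn":0},
  {"fingers":1,"dx":0,"dy":0,"dz":0,"turn":0},
])

```text
clock: 23.82
position: [0.5538, 0.0429, 0.1347]
ee_rot: [-0.008, 0.768, -0.638, 0.043]
contact_force: [-0.0, -0.0, -2.1]
width: 0.0332
```

```bash
python3 cart.py 0.144
```

```text
23.8167 [0.5538 0.0429 0.1347] yaw -1.388 q [-0.008  0.768 -0.638  0.043] qd 0.017
[ 241  232   93  132 8455]
((551.654541015625, 43.378665924072266), (51.067264556884766, 32.70831298828125), 10.963536262512207)
tilt [ 0.076 -0.042 -0.996] q1,q6 [-0.02  1.39]
```

Request:
play_rows([
  {"fingers":1,"dx":-2,"dy":3,"dz":-10,"turn":0},
  {"fingers":1,"dx":-2,"dy":3,"dz":-12,"turn":0},
  {"fingers":1,"dx":-1,"dy":0,"dz":-12,"turn":0},
  {"fingers":1,"dx":-1,"dy":0,"dz":-12,"turn":0},
  {"fingers":1,"dx":0,"dy":0,"dz":-6,"turn":0},
  {"fingers":1,"dx":0,"dy":0,"dz":0,"turn":0},
])

```text
clock: 24.37
position: [0.543, 0.0462, 0.0809]
ee_rot: [-0.006, 0.768, -0.64, 0.042]
contact_force: [0.2, 0.1, -0.9]
width: 0.0328
```

```bash
python3 cart.py 0.09
```

```text
24.3667 [0.543  0.0462 0.0809] yaw -1.391 q [-0.006  0.768 -0.64   0.042] qd 0.013
[ 241  232   94  132 8710]
((540.478759765625, 46.70416259765625), (51.46406173706055, 33.04982376098633), 10.233736991882324)
tilt [ 0.072 -0.043 -0.996] q1,q6 [-0.02  1.41]
```

Request:
play_rows([
  {"fingers":1,"dx":5,"dy":2.5,"dz":0,"turn":0},
  {"fingers":1,"dx":1.5,"dy":1,"dz":-3,"turn":0},
  {"fingers":1,"dx":0,"dy":0,"dz":0,"turn":0},
])

```text
clock: 24.67
position: [0.5511, 0.0495, 0.08]
ee_rot: [-0.007, 0.767, -0.64, 0.043]
contact_force: [-0.9, -0.4, -1.1]
width: 0.0331
```

```bash
python3 cart.py 0.086
```

```text
24.6667 [0.5511 0.0495 0.08  ] yaw -1.392 q [-0.007  0.767 -0.64   0.043] qd 0.027
[ 241  232   94  132 8653]
((547.1876220703125, 49.59810256958008), (52.490440368652344, 33.878387451171875), 10.145977020263672)
tilt [ 0.075 -0.043 -0.996] q1,q6 [-0.01  1.42]
```

Request:
play_rows([
  {"fingers":1,"dx":-1,"dy":0,"dz":-6,"turn":0},
  {"fingers":1,"dx":0,"dy":0,"dz":-8,"turn":0},
  {"fingers":1,"dx":0,"dy":0,"dz":-6,"turn":0},
  {"fingers":1,"dx":0,"dy":0,"dz":0,"turn":0},
])

```text
clock: 25.05
position: [0.5514, 0.0496, 0.0597]
ee_rot: [-0.009, 0.767, -0.64, 0.044]
contact_force: [-1.0, -0.2, -1.3]
width: 0.0334
```

```bash
python3 cart.py 0.069
```

```text
25.05 [0.5514 0.0496 0.0597] yaw -1.392 q [-0.009  0.767 -0.64   0.044] qd 0.001
[ 241  232   94  132 8674]
((549.0718994140625, 50.13811111450195), (51.063255310058594, 33.01179885864258), 10.314702987670898)
tilt [ 0.079 -0.043 -0.996] q1,q6 [-0.01  1.42]
```

Request:
play_rows([
  {"fingers":1,"dx":-1.5,"dy":0,"dz":-6,"turn":0},
  {"fingers":1,"dx":-1,"dy":0,"dz":-6,"turn":0},
  {"fingers":1,"dx":0,"dy":0,"dz":-4,"turn":0},
  {"fingers":1,"dx":0,"dy":0,"dz":0,"turn":0},
])

```text
clock: 25.43
position: [0.5487, 0.0496, 0.0423]
ee_rot: [-0.009, 0.767, -0.64, 0.044]
contact_force: [-0.1, -0.5, -2.0]
width: 0.0329
```

```bash
python3 cart.py 0.053
```

```text
25.4333 [0.5487 0.0496 0.0423] yaw -1.392 q [-0.009  0.767 -0.64   0.044] qd 0.008
[ 241  232   94  132 8766]
((547.0040283203125, 50.32451248168945), (50.5645866394043, 32.650978088378906), 10.083740234375)
tilt [ 0.079 -0.044 -0.996] q1,q6 [-0.01  1.42]
```

Request:
play_rows([
  {"fingers":1,"dx":0,"dy":0,"dz":-3,"turn":0},
  {"fingers":1,"dx":0,"dy":0,"dz":-1,"turn":0},
  {"fingers":0,"dx":0,"dy":0,"dz":0,"turn":0},
  {"fingers":-0.5,"dx":0,"dy":0,"dz":0,"turn":0},
  {"fingers":-0.5,"dx":0,"dy":0,"dz":0,"turn":0},
  {"fingers":-0.5,"dx":0,"dy":0,"dz":0,"turn":0},
  {"fingers":-0.5,"dx":0,"dy":0,"dz":15,"turn":0},
  {"fingers":-0.5,"dx":0,"dy":0,"dz":25,"turn":0},
  {"fingers":-0.5,"dx":0,"dy":0,"dz":30,"turn":0},
  {"fingers":-0.5,"dx":-8,"dy":0,"dz":30,"turn":0},
  {"fingers":-0.5,"dx":-10,"dy":-2,"dz":15,"turn":0},
  {"fingers":-0.5,"dx":-10,"dy":-2,"dz":0,"turn":0},
  {"fingers":-0.5,"dx":0,"dy":0,"dz":0,"turn":0},
  {"fingers":-0.5,"dx":0,"dy":0,"dz":0,"turn":0},
])

```text
clock: 26.65
position: [0.5201, 0.0456, 0.158]
ee_rot: [-0.01, 0.767, -0.64, 0.045]
contact_force: [0.4, -0.1, 1.0]
width: 0.0641
```

```bash
python3 cart.py 0.048 pics/w8.png; python3 - <<'E'
from h import *
p=get_image("scene")
a=cv2.resize(p["pixels"][170:320,150:350,::-1],(560,420),interpolation=cv2.INTER_CUBIC)
w=cv2.imread("pics/w8.png")
cv2.imwrite("pics/c8.png",cv2.resize(np.hstack([w[:,160:440],a[:,:520]]),(800,420)))
E
```

```text
26.65 [0.5201 0.0456 0.158 ] yaw -1.392 q [-0.01   0.767 -0.64   0.045] qd 0.041
[ 254  142   51   78 3826]
((545.145263671875, 49.459075927734375), (50.70854187011719, 32.72087097167969), 10.131200790405273)
tilt [ 0.081 -0.043 -0.996] q1,q6 [-0.02  1.4 ]
```

View pics/c8.png

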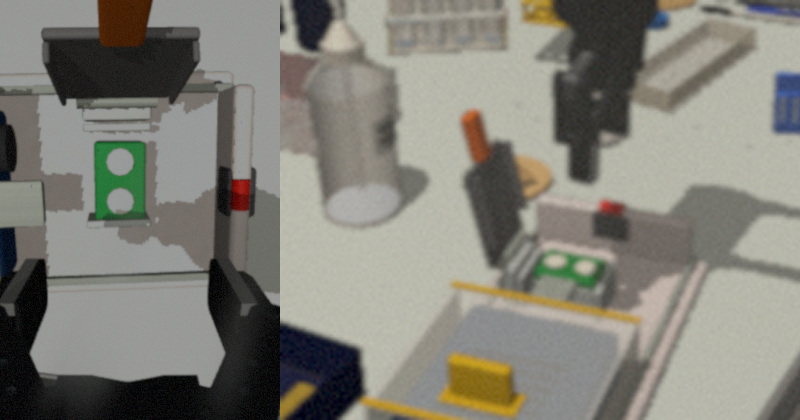

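The cartridge stands upright between the cradle walls and the lid is still open. I'll check how well it is centred against the wall model, then go to the tab.

```bash
python3 - <<'E'
from h import *
s=get_state();p=get_image("wrist")
for v in([.5473,.05,.193],):
    print(proj(place([(-35,0,42),(-30,0,42),(30,0,42),(35,0,42),(-26,0,48),(26,0,48),(-30,22,42),(-30,-22,42)],v),p,s).round(1).tolist())
g=p["pixels"].astype(int).sum(2)//3
for c in(258,278,300): print(c,g[118:146,c].tolist(),g[205:236,c].tolist())
E
```

```text
[[280.2, 226.4], [280.0, 219.3], [278.3, 129.8], [278.2, 122.0], [280.3, 215.6], [278.8, 136.2], [247.7, 220.2], [312.1, 218.5]]
258 [115, 81, 94, 113, 130, 147, 152, 154, 154, 152, 147, 134, 134, 148, 151, 153, 152, 152, 152, 149, 141, 111, 70, 55, 61, 69, 78, 76] [73, 67, 68, 67, 67, 69, 71, 66, 64, 72, 69, 70, 63, 62, 84, 121, 147, 153, 154, 152, 148, 142, 143, 151, 154, 151, 152, 154, 153, 153, 155]
278 [93, 78, 104, 116, 134, 151, 155, 154, 154, 151, 141, 123, 128, 148, 152, 153, 154, 153, 154, 150, 136, 98, 62, 54, 68, 73, 72, 75] [152, 152, 150, 137, 122, 117, 113, 99, 75, 56, 56, 54, 53, 63, 84, 103, 109, 113, 111, 109, 110, 122, 135, 139, 138, 136, 132, 123, 119, 123, 137]
300 [80, 81, 112, 128, 143, 151, 152, 153, 153, 147, 129, 106, 113, 130, 146, 153, 152, 153, 152, 153, 148, 123, 78, 61, 67, 71, 73, 77] [78, 78, 76, 76, 74, 74, 64, 67, 62, 60, 59, 60, 60, 79, 98, 110, 109, 110, 107, 107, 108, 112, 111, 110, 112, 111, 112, 112, 111, 113, 111]
```

Request:
play_rows([
  {"fingers":-0.3,"dx":0,"dy":0,"dz":25,"turn":0},
  {"fingers":-0.3,"dx":0,"dy":0,"dz":25,"turn":0},
  {"fingers":-0.3,"dx":17,"dy":3.2,"dz":0,"turn":0},
  {"fingers":-0.3,"dx":20,"dy":3.7,"dz":0,"turn":0},
  {"fingers":-0.3,"dx":20,"dy":3.7,"dz":0,"turn":0},
  {"fingers":-0.3,"dx":20,"dy":3.7,"dz":0,"turn":0},
  {"fingers":-0.3,"dx":17,"dy":3.2,"dz":0,"turn":0},
  {"fingers":-0.3,"dx":10,"dy":2,"dz":0,"turn":0},
  {"fingers":-0.3,"dx":0,"dy":0,"dz":0,"turn":0},
])

```text
clock: 27.55
position: [0.6259, 0.0663, 0.1963]
ee_rot: [-0.002, 0.768, -0.64, 0.036]
contact_force: [-0.1, 0.9, 0.6]
width: 0.0556
```

```bash
cat > st.py <<'E'
from h import *
s=get_state();q=s["ee_rot"];zz=R.from_quat([q[1],q[2],q[3],q[0]]).as_matrix()[:,2];print(s["position"].round(4),yaw(s).round(3),zz.round(3),s["width"].round(4))
p=get_image("wrist");g=cv2.cvtColor(p["pixels"],cv2.COLOR_RGB2HSV);m=((g[...,0]>3)&(g[...,0]<19)&(g[...,1]>150)&(g[...,2]>60)).astype(np.uint8)
n,l,st,c=cv2.connectedComponentsWithStats(m);i=1+st[1:,4].argmax();print(st[i])
for th in(1.7,1.75,1.8,1.85,1.9):
    P=lambda r,h,y:(48-r*np.cos(th)+h*np.sin(th),y,51+r*np.sin(th)+h*np.cos(th))
    print(th,proj(place([P(124,y2,y) for y2 in(-3,9) for y in(9,-9)],[.5473,.05,.193]),p,s).round(0).tolist(), place([P(111,3,0)],[.5473,.05,.193]).round(4).tolist())
E
python3 st.py
```

```text
Traceback (most recent call last):
  File "st.py", line 2, in <module>
    s=get_state();q=s["ee_rot"];zz=R.from_quat([q[1],q[2],q[3],q[0]]).as_matrix()[:,2];print(s["position"].round(4),yaw(s).round(3),zz.round(3),s["width"].round(4))
                                                                                                                                                ^^^^^^^^^^^^^^^^
AttributeError: 'float' object has no attribute 'round'
```

```bash
sed -i 's/s\["width"\].round(4)/s["width"]/' st.py; python3 st.py
```

```text
[0.6259 0.0663 0.1963] -1.391 [ 0.058 -0.042 -0.997] 0.05558353089651815
[266 255  38  25 649]
1.7 [[269.0, 304.0], [308.0, 302.0], [268.0, 278.0], [308.0, 277.0]] [[0.6114, 0.0625, 0.1607]]
1.75 [[268.0, 291.0], [308.0, 289.0], [268.0, 264.0], [308.0, 263.0]] [[0.6167, 0.0636, 0.1597]]
1.8 [[268.0, 277.0], [308.0, 276.0], [267.0, 250.0], [307.0, 249.0]] [[0.622, 0.0646, 0.1584]]
1.85 [[268.0, 263.0], [308.0, 262.0], [267.0, 237.0], [307.0, 235.0]] [[0.6273, 0.0656, 0.1569]]
1.9 [[267.0, 249.0], [307.0, 248.0], [267.0, 223.0], [306.0, 222.0]] [[0.6324, 0.0666, 0.1551]]
```

Request:
play_rows([
  {"fingers":-0.3,"dx":-3,"dy":-1,"dz":-15,"turn":0},
  {"fingers":-0.3,"dx":-1,"dy":0,"dz":-15,"turn":0},
  {"fingers":-0.3,"dx":0,"dy":0,"dz":-8,"turn":0},
  {"fingers":-0.3,"dx":0,"dy":0,"dz":0,"turn":0},
])

```text
clock: 27.93
position: [0.6164, 0.0647, 0.155]
ee_rot: [0.001, 0.768, -0.64, 0.033]
contact_force: [-0.3, -0.4, -0.2]
width: 0.0553
```

```bash
python3 st.py
```

```text
[0.6164 0.0647 0.155 ] -1.391 [ 0.049 -0.043 -0.998] 0.05529111340828433
[ 266  270   51   34 1468]
1.7 [[269.0, 335.0], [322.0, 333.0], [268.0, 302.0], [321.0, 300.0]] [[0.6114, 0.0625, 0.1607]]
1.75 [[269.0, 318.0], [322.0, 316.0], [268.0, 283.0], [321.0, 281.0]] [[0.6167, 0.0636, 0.1597]]
1.8 [[268.0, 300.0], [321.0, 298.0], [267.0, 265.0], [320.0, 263.0]] [[0.622, 0.0646, 0.1584]]
1.85 [[268.0, 282.0], [321.0, 280.0], [267.0, 246.0], [320.0, 245.0]] [[0.6273, 0.0656, 0.1569]]
1.9 [[267.0, 263.0], [320.0, 262.0], [266.0, 228.0], [319.0, 227.0]] [[0.6324, 0.0666, 0.1551]]
```

Request:
play_rows([
  {"fingers":-0.3,"dx":4,"dy":1,"dz":0,"turn":0},
  {"fingers":1,"dx":0,"dy":0,"dz":0,"turn":0},
  {"fingers":1,"dx":0,"dy":0,"dz":0,"turn":0},
  {"fingers":1,"dx":0,"dy":0,"dz":0,"turn":0},
  {"fingers":1,"dx":0,"dy":0,"dz":0,"turn":0},
  {"fingers":1,"dx":-13.7,"dy":-2.7,"dz":2,"turn":0},
  {"fingers":1,"dx":-13.7,"dy":-2.7,"dz":0,"turn":0},
  {"fingers":1,"dx":-13.7,"dy":-2.7,"dz":-1.5,"turn":0},
], squeeze=35)

```text
clock: 28.65
position: [0.5884, 0.0587, 0.1617]
ee_rot: [-0.008, 0.767, -0.641, 0.04]
contact_force: [3.0, 0.0, -0.3]
width: 0.0176
```

Request:
play_rows([
  {"fingers":1,"dx":-13.7,"dy":-2.7,"dz":-2,"turn":0},
  {"fingers":1,"dx":-13.2,"dy":-2.6,"dz":-3.5,"turn":0},
  {"fingers":1,"dx":-12.7,"dy":-2.5,"dz":-5.5,"turn":0},
  {"fingers":1,"dx":-12,"dy":-2.3,"dz":-7,"turn":0},
])

```text
clock: 28.98
position: [0.5446, 0.05, 0.1503]
ee_rot: [-0.018, 0.766, -0.641, 0.048]
contact_force: [0.4, 0.5, 5.6]
width: 0.0177
```

Request:
play_rows([
  {"fingers":1,"dx":-12,"dy":-2.3,"dz":-8,"turn":0},
  {"fingers":1,"dx":-11,"dy":-2.1,"dz":-9.5,"turn":0},
  {"fingers":1,"dx":-9.7,"dy":-1.9,"dz":-11,"turn":0},
  {"fingers":1,"dx":-8.2,"dy":-1.6,"dz":-12,"turn":0},
])

```text
clock: 29.32
position: [0.5064, 0.0422, 0.1177]
ee_rot: [-0.024, 0.766, -0.64, 0.055]
contact_force: [-3.6, -2.2, 5.3]
width: 0.0176
```

Request:
play_rows([
  {"fingers":1,"dx":-7.8,"dy":-1.5,"dz":-12.5,"turn":0},
  {"fingers":1,"dx":-5.9,"dy":-1.1,"dz":-13.5,"turn":0},
  {"fingers":1,"dx":-4.2,"dy":-0.8,"dz":-14,"turn":0},
  {"fingers":1,"dx":-2.3,"dy":-0.5,"dz":-14,"turn":0},
  {"fingers":1,"dx":0,"dy":0,"dz":0,"turn":0},
])

```text
clock: 29.73
position: [0.4829, 0.0371, 0.0658]
ee_rot: [-0.024, 0.767, -0.639, 0.057]
contact_force: [1.5, -0.4, 0.1]
width: 0.0176
```

Request:
play_rows([
  {"fingers":1,"dx":0,"dy":0,"dz":-7,"turn":0},
  {"fingers":1,"dx":0,"dy":0,"dz":-7,"turn":0},
  {"fingers":1,"dx":0,"dy":0,"dz":-4,"turn":0},
])

```text
clock: 29.98
position: [0.481, 0.0368, 0.0482]
ee_rot: [-0.023, 0.767, -0.638, 0.056]
contact_force: [-2.5, -1.9, 2.6]
width: 0.0173
```

Request:
play_rows([
  {"fingers":1,"dx":0,"dy":0,"dz":-4,"turn":0},
  {"fingers":1,"dx":0,"dy":0,"dz":-4,"turn":0},
  {"fingers":1,"dx":0,"dy":0,"dz":-4,"turn":0},
])

```text
clock: 30.23
position: [0.4819, 0.0365, 0.0393]
ee_rot: [-0.023, 0.768, -0.638, 0.057]
contact_force: [-11.1, -1.7, 33.2]
width: 0.0171
```

Request:
play_rows([
  {"fingers":1,"dx":0,"dy":0,"dz":4,"turn":0},
  {"fingers":0.2,"dx":0,"dy":0,"dz":0,"turn":0},
  {"fingers":0.2,"dx":0,"dy":0,"dz":0,"turn":0},
  {"fingers":0.2,"dx":0,"dy":0,"dz":0,"turn":0},
  {"fingers":0.2,"dx":0,"dy":0,"dz":15,"turn":0},
  {"fingers":0.2,"dx":0,"dy":0,"dz":30,"turn":0},
  {"fingers":0.2,"dx":0,"dy":0,"dz":30,"turn":0},
  {"fingers":0.2,"dx":0,"dy":0,"dz":30,"turn":0},
  {"fingers":0.2,"dx":0,"dy":0,"dz":25,"turn":0},
  {"fingers":0.2,"dx":0,"dy":0,"dz":0,"turn":0},
  {"fingers":0.2,"dx":0,"dy":0,"dz":0,"turn":0},
])

```text
clock: 31.15
position: [0.4869, 0.0379, 0.1774]
ee_rot: [-0.026, 0.767, -0.639, 0.058]
contact_force: [-0.5, 0.8, 0.5]
width: 0.034
```

```bash
python3 - <<'E'
from h import *
s=get_state();p=get_image("wrist");q=s["ee_rot"];print(s["position"],yaw(s),R.from_quat([q[1],q[2],q[3],q[0]]).as_matrix()[:,2])
v=[.5473,.05,.193];im=p["pixels"][:,:,::-1].copy()
for q in((-76,9,60),(-76,-9,60),(-36,32,57),(-36,-32,57),(48,32,57),(48,-32,57),(-85,76,69),(61,76,69)):
    a=proj(place(q,v),p,s)[0];cv2.circle(im,tuple(int(round(k)) for k in a),4,(255,0,0),1)
w=get_image("scene")
a=cv2.resize(w["pixels"][190:310,170:330,::-1],(560,420),interpolation=cv2.INTER_CUBIC)
cv2.imwrite("pics/c9.png",cv2.resize(np.hstack([im,a]),(800,300)))
E
```

```text
[0.48694064 0.03788058 0.17737167] -1.391888956870819 [ 0.12272663 -0.0347203  -0.99183299]
```

View pics/c9.png

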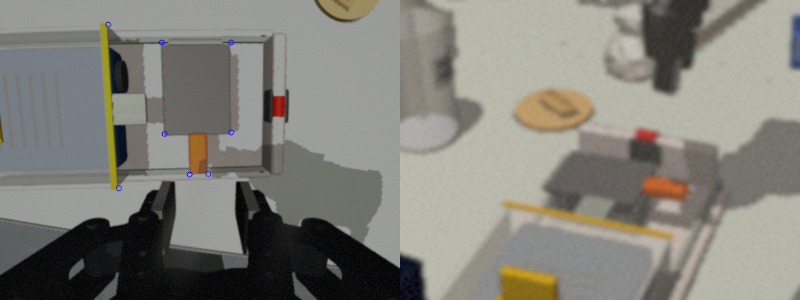

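The lid lies level and its corners match the shut model. Next is the fin.

Request:
play_rows([
  {"fingers":0,"dx":1,"dy":15,"dz":0,"turn":0},
  {"fingers":0,"dx":1,"dy":25,"dz":0,"turn":0},
  {"fingers":0,"dx":1,"dy":25,"dz":0,"turn":0},
  {"fingers":0,"dx":2,"dy":25,"dz":0,"turn":0},
  {"fingers":0,"dx":2,"dy":25,"dz":0,"turn":0},
  {"fingers":0,"dx":2,"dy":25,"dz":0,"turn":0},
  {"fingers":0,"dx":1,"dy":25,"dz":0,"turn":0},
  {"fingers":0,"dx":1,"dy":15,"dz":0,"turn":0},
  {"fingers":0,"dx":0,"dy":0,"dz":0,"turn":0},
  {"fingers":0,"dx":0,"dy":0,"dz":0,"turn":0},
])

```text
clock: 32.08
position: [0.4888, 0.2234, 0.1568]
ee_rot: [-0.012, 0.767, -0.64, 0.048]
contact_force: [0.1, -0.4, 0.3]
width: 0.0425
```

```bash
cat > fin.py <<'E'
from h import *
s=get_state();p=get_image("wrist");q=s["ee_rot"];print(s["clock"],s["position"].round(4),yaw(s).round(3),R.from_quat([q[1],q[2],q[3],q[0]]).as_matrix()[:,2].round(3),s["width"])
g=cv2.cvtColor(p["pixels"],cv2.COLOR_RGB2HSV);m=((g[...,0]>20)&(g[...,0]<35)&(g[...,1]>150)&(g[...,2]>80)).astype(np.uint8)
m=cv2.morphologyEx(m,cv2.MORPH_OPEN,np.ones((3,3)))
n,l,st,c=cv2.connectedComponentsWithStats(m)
for i in range(1,n):
    if st[i,4]>150: print(st[i].tolist(),c[i].round(0))
v=[.5473,.05,.193]
for gd in(0,10,16,22): print(gd,proj(place([(-34,209-gd,101),(10,209-gd,101),(-34,199-gd,101),(10,199-gd,101)],v),p,s).round(0).tolist(),place([(-12,204-gd,101)],v).round(4).tolist())
cv2.imwrite("pics/f.png",p["pixels"][:,:,::-1])
E
python3 fin.py
```

```text
32.0833 [0.4888 0.2234 0.1568] -1.394 [ 0.089 -0.042 -0.995] 0.04247518898917998
[432, 82, 22, 233, 1977] [443. 194.]
[215, 84, 17, 171, 1553] [223. 168.]
[248, 166, 37, 93, 2934] [266. 210.]
0 [[231.0, 263.0], [227.0, 180.0], [250.0, 262.0], [246.0, 180.0]] [[0.4964, 0.2479, 0.101]]
10 [[250.0, 262.0], [246.0, 180.0], [268.0, 261.0], [266.0, 179.0]] [[0.4983, 0.2381, 0.101]]
16 [[261.0, 262.0], [258.0, 179.0], [280.0, 261.0], [278.0, 179.0]] [[0.4995, 0.2322, 0.101]]
22 [[272.0, 261.0], [270.0, 179.0], [291.0, 261.0], [290.0, 179.0]] [[0.5006, 0.2263, 0.101]]
```

```bash
python3 - <<'E'
from h import *
g=cv2.imread("pics/f.png").astype(int)
for r in(180,200,215,240,250): print(r,[int(x) for x in g[r,240:296,2]])
for c in (255,262,270,280): print(c,[int(x) for x in g[160:266,c,2][::2]])
E
```

```text
180 [109, 110, 108, 110, 111, 110, 113, 116, 128, 141, 145, 144, 144, 143, 145, 145, 141, 127, 102, 85, 87, 91, 97, 103, 104, 104, 101, 103, 104, 102, 102, 93, 84, 75, 72, 90, 106, 113, 114, 114, 114, 113, 111, 111, 103, 102, 108, 112, 110, 107, 109, 110, 110, 108, 112, 109]
200 [105, 109, 112, 113, 112, 109, 110, 113, 123, 138, 141, 145, 145, 145, 145, 145, 141, 128, 115, 126, 140, 145, 145, 143, 144, 147, 146, 144, 143, 145, 145, 144, 142, 133, 124, 108, 99, 100, 111, 115, 112, 112, 111, 111, 107, 99, 102, 109, 111, 113, 109, 108, 110, 111, 112, 110]
215 [111, 111, 112, 109, 110, 108, 111, 109, 110, 124, 140, 144, 144, 143, 144, 145, 141, 135, 124, 128, 140, 146, 145, 143, 145, 144, 146, 144, 144, 143, 146, 145, 140, 138, 127, 114, 98, 98, 111, 115, 114, 113, 111, 113, 108, 99, 101, 106, 109, 110, 109, 112, 113, 109, 112, 110]
240 [108, 108, 110, 108, 110, 112, 110, 107, 110, 109, 121, 138, 143, 144, 145, 145, 143, 143, 130, 106, 89, 96, 100, 106, 107, 109, 108, 111, 111, 110, 109, 109, 104, 106, 101, 95, 92, 91, 101, 107, 108, 111, 112, 110, 110, 109, 102, 108, 112, 112, 109, 110,
[... 668 characters left out ...]
43, 145, 147, 144, 145, 143, 143, 144, 145, 146, 143, 143, 145, 147, 131, 112, 108, 110, 102, 101, 100, 100, 99, 100, 100, 97, 100, 97, 97, 98, 91, 108, 109, 109]
270 [110, 110, 102, 136, 146, 144, 140, 110, 61, 66, 102, 134, 143, 142, 147, 145, 145, 143, 144, 144, 145, 143, 143, 145, 145, 144, 143, 145, 145, 145, 145, 144, 147, 141, 117, 110, 110, 107, 107, 111, 109, 109, 106, 109, 110, 109, 107, 108, 110, 101, 101, 111, 108]
280 [112, 110, 108, 141, 143, 145, 145, 145, 135, 113, 114, 113, 114, 110, 114, 114, 114, 110, 114, 111, 112, 112, 111, 111, 111, 112, 115, 113, 114, 110, 115, 111, 114, 113, 113, 112, 111, 116, 111, 112, 108, 112, 114, 114, 111, 110, 111, 109, 110, 111, 110, 109, 110]
```

```bash
python3 - <<'E'
import cv2,numpy as np
from h import *
a=cv2.imread("pics/f.png")[120:330,170:380]
w=get_image("scene");b=w["pixels"][240:345,160:265,::-1]
cv2.imwrite("pics/c10.png",np.hstack([cv2.resize(a,(400,400),interpolation=2),cv2.resize(b,(400,400),interpolation=2)]))
E
```

```text
(no output)
```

View pics/c10.png

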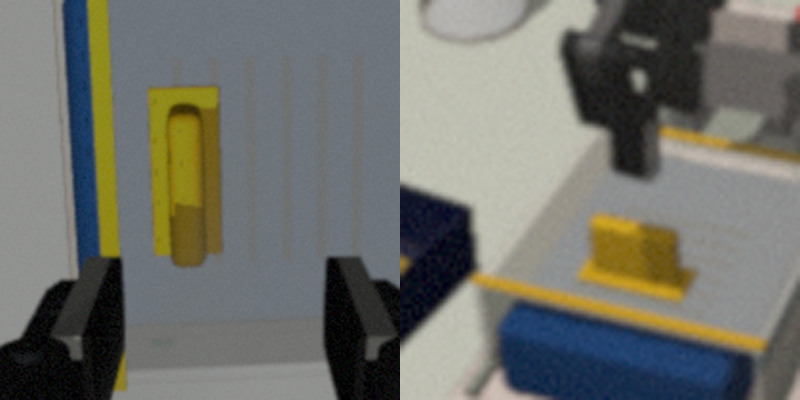

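The fin top is at px (258..277, 174..260), which matches guard travel ≈ 16 mm, so the fin is near (0.4995, 0.232). I'll pinch it along y.

Request:
play_rows([
  {"fingers":0,"dx":4,"dy":4,"dz":-5,"turn":0},
  {"fingers":0,"dx":4,"dy":4,"dz":-15,"turn":0},
  {"fingers":0,"dx":0,"dy":0,"dz":-15,"turn":0},
  {"fingers":0,"dx":0,"dy":0,"dz":-12,"turn":0},
  {"fingers":0,"dx":0,"dy":0,"dz":0,"turn":0},
  {"fingers":0,"dx":0,"dy":0,"dz":0,"turn":0},
])

```text
clock: 32.68
position: [0.4988, 0.2258, 0.1073]
ee_rot: [-0.012, 0.764, -0.644, 0.049]
contact_force: [0.2, -0.0, -0.0]
width: 0.0429
```

Request:
play_rows([
  {"fingers":0,"dx":0,"dy":5,"dz":0,"turn":0},
  {"fingers":0,"dx":0,"dy":1,"dz":-9,"turn":0},
  {"fingers":0,"dx":0,"dy":0,"dz":-7,"turn":0},
  {"fingers":1,"dx":0,"dy":0,"dz":0,"turn":0},
  {"fingers":1,"dx":0,"dy":0,"dz":0,"turn":0},
  {"fingers":1,"dx":0,"dy":0,"dz":0,"turn":0},
  {"fingers":1,"dx":0,"dy":0,"dz":0,"turn":0},
  {"fingers":1,"dx":0,"dy":0,"dz":0,"turn":0},
], squeeze=40)

```text
clock: 33.35
position: [0.5005, 0.2317, 0.0918]
ee_rot: [-0.014, 0.763, -0.644, 0.05]
contact_force: [0.1, -1.4, -1.5]
width: 0.0098
```

Request:
play_rows([
  {"fingers":1,"dx":2,"dy":-10,"dz":0,"turn":0},
  {"fingers":1,"dx":2.5,"dy":-13,"dz":0,"turn":0},
  {"fingers":1,"dx":2.5,"dy":-13,"dz":0,"turn":0},
  {"fingers":1,"dx":2.5,"dy":-13,"dz":0,"turn":0},
  {"fingers":1,"dx":2.5,"dy":-13,"dz":0,"turn":0},
])

```text
clock: 33.77
position: [0.5125, 0.1708, 0.0918]
ee_rot: [-0.017, 0.765, -0.642, 0.048]
contact_force: [0.7, 1.6, -2.5]
width: 0.0097
```

Request:
play_rows([
  {"fingers":1,"dx":2.5,"dy":-13,"dz":0,"turn":0},
  {"fingers":1,"dx":2.5,"dy":-13,"dz":0,"turn":0},
  {"fingers":1,"dx":2.5,"dy":-13,"dz":0,"turn":0},
  {"fingers":1,"dx":2.5,"dy":-13,"dz":0,"turn":0},
])

```text
clock: 34.1
position: [0.5235, 0.1161, 0.0918]
ee_rot: [-0.019, 0.765, -0.642, 0.048]
contact_force: [1.5, 2.5, -1.9]
width: 0.0096
```

Only about 24 mm left, with the catch ahead.

Request:
play_rows([
  {"fingers":1,"dx":2,"dy":-9,"dz":0,"turn":0},
  {"fingers":1,"dx":1.5,"dy":-8,"dz":0,"turn":0},
  {"fingers":1,"dx":1.5,"dy":-7,"dz":0,"turn":0},
  {"fingers":1,"dx":1,"dy":-5,"dz":0,"turn":0},
])

```text
clock: 34.43
position: [0.5281, 0.0926, 0.0919]
ee_rot: [-0.026, 0.761, -0.647, 0.04]
contact_force: [-3.7, 32.9, 1.5]
width: 0.0094
```

Request:
play_rows([
  {"fingers":0.3,"dx":0,"dy":0,"dz":0,"turn":0},
  {"fingers":0.3,"dx":0,"dy":0,"dz":0,"turn":0},
  {"fingers":0.3,"dx":0,"dy":0,"dz":0,"turn":0},
  {"fingers":0.3,"dx":0,"dy":0,"dz":15,"turn":0},
  {"fingers":0.3,"dx":0,"dy":0,"dz":30,"turn":0},
  {"fingers":0.3,"dx":0,"dy":0,"dz":30,"turn":0},
  {"fingers":0.3,"dx":-15,"dy":0,"dz":30,"turn":0},
  {"fingers":0.3,"dx":-20,"dy":0,"dz":20,"turn":0},
  {"fingers":0.3,"dx":-20,"dy":0,"dz":0,"turn":0},
  {"fingers":0.3,"dx":0,"dy":0,"dz":0,"turn":0},
  {"fingers":0.3,"dx":0,"dy":0,"dz":0,"turn":0},
])

```text
clock: 35.35
position: [0.4716, 0.0849, 0.2241]
ee_rot: [-0.022, 0.76, -0.648, 0.044]
contact_force: [0.2, -0.1, 0.6]
width: 0.0298
```

```bash
python3 - <<'E'
from h import *
s=get_state();p=get_image("wrist");print(s["clock"],s["position"].round(4))
v=[.5473,.05,.193]
g=cv2.cvtColor(p["pixels"],cv2.COLOR_RGB2HSV)
def blobs(lo,hi,nm,mn=80):
    h=g[...,0];m=(((h>lo)&(h<hi)) if lo<hi else ((h>lo)|(h<hi)))&(g[...,1]>140)&(g[...,2]>70)
    n,l,st,c=cv2.connectedComponentsWithStats(m.astype(np.uint8));print(nm,[(st[i].tolist(),c[i].round(0).tolist()) for i in range(1,n) if st[i,4]>mn])
blobs(20,35,"yellow");blobs(174,4,"red");blobs(4,18,"orange");blobs(50,80,"green",30)
def P(nm,q): print(nm,proj(place(q,v),p,s).round(0).tolist())
for gd in(139,148,158): P(f"guard {gd}: lead ends, fin top",[(-85,92-gd,69),(61,92-gd,69),(-12,204-gd,101)])
P("tab corners",[(-76,9,60),(-76,-9,60),(-36,9,60)]);P("roller",[(-11,-80,61)])
t=get_image("top")
for l,z in(("foil_flask",.04),("petri_dish",.015),("red_marker",.01)): print(l,[(round(m["p"],2),unproj([m["xy"]],z,t).round(3).tolist()) for m in masks_of(t,l)[:1]])
cv2.imwrite("pics/end.png",p["pixels"][:,:,::-1])
E
```

```text
35.35 [0.4716 0.0849 0.2241]
yellow [([416, 33, 10, 192, 1363], [421.0, 126.0]), ([239, 37, 17, 196, 1444], [246.0, 134.0]), ([265, 101, 30, 72, 1923], [280.0, 137.0])]
red []
orange []
green []
guard 139: lead ends, fin top [[400.0, 225.0], [402.0, 34.0], [254.0, 139.0]]
guard 148: lead ends, fin top [[411.0, 225.0], [413.0, 34.0], [267.0, 138.0]]
guard 158: lead ends, fin top [[423.0, 224.0], [426.0, 34.0], [282.0, 138.0]]
tab corners [[329.0, 215.0], [351.0, 214.0], [328.0, 166.0]]
roller [[438.0, 131.0]]
foil_flask [(0.91, [[0.677, -0.219, 0.04]])]
petri_dish [(0.61, [[0.716, -0.095, 0.015]])]
red_marker [(0.66, [[0.445, -0.494, 0.01]])]
```

```bash
python3 - <<'E'
from h import *
a=cv2.imread("pics/end.png").astype(int);r=a[...,2]-np.maximum(a[...,1],a[...,0])
m=(r>15).astype(np.uint8);n,l,st,c=cv2.connectedComponentsWithStats(m)
for i in range(1,n):
    if st[i,4]>40: print(st[i].tolist(),c[i].round(0),a[l==i].mean(0).round())
p=get_image("wrist")
for k in("catch","lid_tab","guard"): print(k,[(round(x["p"],2),x["xy"].round(),int(x["region"].sum())) for x in masks_of(p,k)[:2]])
q=get_image("scene");v=[.5473,.05,.193]
print("scene exp roller",proj(place([(-11,-80,61)],v),q).round(),"fin",[proj(place([(-12,204-g,101)],v),q).round().tolist() for g in(139,148,158)])
for k in("catch","guard_fin"): print(k,[(round(x["p"],2),x["xy"].round(),int(x["region"].sum())) for x in masks_of(q,k)[:2]])
b=q["pixels"].astype(int);r=b[...,0]-np.maximum(b[...,1],b[...,2]);m=(r>35).astype(np.uint8);n,l,st,c=cv2.connectedComponentsWithStats(m)
print([(st[i].tolist(),b[l==i].mean(0).round().tolist()) for i in range(1,n) if st[i,4]>8 and 200<c[i][0]<330 and 200<c[i][1]<330])
E
```

```text
[493, 0, 30, 14, 230] [510.   4.] [ 86. 129. 149.]
[273, 105, 22, 65, 846] [285. 137.] [ 26. 126. 148.]
[416, 190, 8, 36, 236] [420. 207.] [ 41. 111. 132.]
catch []
lid_tab []Traceback (most recent call last):
  File "<stdin>", line 7, in <module>
AttributeError: 'list' object has no attribute 'round'. Did you mean: 'count'?
```

```bash
python3 - <<'E'
from h import *
a=cv2.imread("pics/end.png").astype(int)
for r in(110,120,130,140,150,200): print(r,[tuple(int(k) for k in x[::-1]) for x in a[r,408:460:4]])
q=get_image("scene");v=[.5473,.05,.193]
print("exp roller",proj(place([(-11,-80,61)],v),q).round().tolist(),"fin",[proj(place([(-12,204-g,101)],v),q).round().tolist() for g in(139,148,158)])
b=q["pixels"].astype(int)
for lo,nm in((b[...,0]-np.maximum(b[...,1],b[...,2]),"red"),(np.minimum(b[...,0],b[...,1])-b[...,2],"yel")):
    n,l,st,c=cv2.connectedComponentsWithStats((lo>28).astype(np.uint8))
    print(nm,[(st[i].tolist(),c[i].round().tolist(),b[l==i].mean(0).round().tolist()) for i in range(1,n) if st[i,4]>6 and 190<c[i][0]<340 and 200<c[i][1]<340])
print([proj(place([(x,y-158,69)],v),q).round().tolist() for x in(-85,61) for y in(92,232)])
E
```

```text
110 [(161, 162, 159), (144, 145, 144), (141, 139, 135), (171, 160, 27), (166, 153, 26), (164, 157, 150), (170, 171, 171), (170, 174, 167), (161, 156, 150), (164, 165, 162), (170, 172, 168), (170, 172, 169), (169, 170, 169)]
120 [(161, 160, 161), (142, 143, 141), (136, 133, 127), (169, 157, 15), (169, 157, 46), (144, 149, 138), (148, 150, 140), (147, 151, 139), (146, 148, 138), (145, 149, 139), (146, 149, 139), (144, 148, 136), (143, 145, 134)]
130 [(160, 161, 159), (142, 143, 142), (133, 129, 119), (170, 157, 26), (168, 157, 56), (146, 150, 139), (149, 153, 143), (146, 150, 139), (144, 149, 139), (147, 151, 140), (144, 148, 136), (144, 148, 138), (147, 150, 138)]
140 [(160, 161, 159), (140, 140, 140), (128, 127, 113), (173, 160, 33), (165, 154, 65), (147, 152, 140), (148, 152, 140), (151, 154, 144), (146, 149, 139), (149, 154, 143), (146, 149, 139), (148, 150, 140), (144, 148, 136)]
150 [(160, 160, 158), (143, 142, 140), (129, 126, 113), (170, 159, 31), (154, 143, 54), (144, 142, 136), (147, 148, 145), (148, 147, 142), (131, 130, 121), (125, 126, 122), (159, 160, 157), (160, 162, 159), (165, 167, 165)]
200 [(157, 156, 154), (141, 143, 141), (119, 107, 75), (133, 110, 31), (99, 92, 66), (125, 121, 114), (133, 126, 121), (128, 121, 116), (125, 127, 120), (124, 126, 118), (124, 128, 119), (154, 155, 152), (156, 157, 152)]
exp roller [[269.0, 241.0]] fin [[[247.0, 261.0]], [[248.0, 258.0]], [[250.0, 256.0]]]
red [([217, 226, 29, 15, 301], [231.0, 233.0], [183.0, 149.0, 102.0]), ([237, 255, 25, 18, 181], [249.0, 264.0], [167.0, 134.0, 50.0]), ([214, 269, 65, 14, 101], [247.0, 275.0], [179.0, 147.0, 73.0])]
yel [([216, 226, 80, 22, 531], [240.0, 235.0], [178.0, 149.0, 104.0]), ([236, 254, 28, 20, 378], [249.0, 264.0], [156.0, 127.0, 56.0]), ([212, 268, 68, 16, 232], [246.0, 275.0], [171.0, 145.0, 86.0])]
[[[297.0, 247.0]], [[279.0, 283.0]], [[238.0, 237.0]], [[213.0, 270.0]]]
```

```bash
python3 -c "
from rig import *;print(sign_off())"
```

```text
the job is handed in; nothing more can be done
None
```

I handed the job in at about 36 s on the robot clock, with the gripper clear of everything. The mill is ready to run as far as my checks can show, with one thing I could not see directly: the catch.

**Sequence:**
1. I swung the lid open to about 1.8 rad.
2. I took the cartridge from the dock by its two ends, stood it on the bare bench and let go. I then took it again by its long sides and set it in the cradle.
3. I swung the lid down until it met its stop at about 33 N.
4. I slid the guard to its stop, which showed as about 33 N on the fin.

**Checks that agreed:**
- **Lid:** a view after closing showed it level, with its edges and tab on the modelled shut position.
- **Guard:** the fin and both yellow edges match about 158 mm of travel in the wrist and scene pictures.
- **Bystanders:** the flask and dish are within 2 mm of where they started. The marker read about 4 mm off, which I put down to noise because the arm never went near it.

**Checks that failed or were imperfect:**
- **Catch:** I could not see the red roller at the end, because what looks like the guard's striker plate hides it, and the network did not report it. That it clicked is inferred from the guard's final position.
- **Cartridge centring:** it stood about 2 mm towards the robot from the cradle centre. It was inside the walls and upright.
- **Cartridge tilt:** the tool picked up a lean of several degrees during its moves, so the cartridge was carried about 3–5° off vertical.

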